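# Lock the levelling screw on the sloping stand with spanner and locknut

## Robot

A 7-joint arm with a two-finger parallel gripper is mounted at the origin on the work surface. World frame = base frame: x ahead of the robot, y to its left, z up, the work surface at z = 0. Lengths are in m, angles in rad, forces in N, time in s.
With the tool pointing down it reaches from about 0.425 to 0.925 m from the base axis. Payload 6.8 kg.
Tool frame: the origin (TCP) lies midway between the tips of the shut fingers; the grasp point (between the pads) lies 19 mm behind it; z points along the fingers, y is the direction in which the jaws open and shut (so a half turn about z gives the same grasp; the last joint's range is limited). The gripper opens to 85 mm and grips with 20 to 120 N. Pads are 22 mm wide; open, the fingers measure 114 mm over their backs; the gripper's body (76 mm by 85 mm) begins 54 mm behind the grasp point. The pads swing forward as they close: fully open they stand 13 mm farther back than shut.
Start: joints at [1.07, 0.477, 0.022, 1.555, -0.011, 1.109, -0.083], TCP at [0.258, -0.624, 0.231] pointing down, gripper open.
Joint ranges: [-2.96, 2.96], [-0.34, 2.1], [-1.41, 1.46], [0.24, 2.44], [-1.37, 4.51], [0.17, 1.92], [-2.96, 2.96]. Speed limits (rad/s): [2.39, 2.39, 3.14, 3.14, 3.14, 3.14, 3.14].

## Interface

Orientations are given as a rotation vector (axis times angle).
In Python, from bench import r, imaging gives the robot as it stands.
- The arm moves only by the tool jog_arm, never from a script. Its argument "rows" is a list of rows, each an object with "delta_rot": the turn, a rotation vector about the tool's x, y, z in degrees, a list of three; "xyz": the shift along the tool's x, y, z in cm, a list of three; "fingers": the closure, from 0 (fully open) to 1 (shut). A call has exactly 5 rows; each row is the pose to reach, as a shift and turn from the pose measured when the call began, along the tool's axes at that moment; what a row does not reach only later rows make up. A row lasts 1/12 s, in which the tool goes at most 41.7 mm and 7.16 degrees, less where a joint would pass 70% of its speed; a pose out of reach is approached as far as the arm can. A call with a gripper value outside its range is refused whole. The fingers move at their own pace and stop on an object; "grip_force" is the grip in N (left out, the last holds). Time passes only in rows, so rows that repeat a pose let the fingers close, or fill a call up. It gives the time, the measured TCP pose, the force and the opening at its end, in the units of the state.
- r.get_obs(): the state, without advancing time (a new reading comes with each control period).
- imaging.grab_frame(name): name is "scene" or "top"; returns the picture (480x640x3 uint8, blue, green, red); there is no depth.
- imaging.camera_info(name): a dict with "camera_matrix" (3x3 intrinsics, pixels), "xyz" and "attitude" of the camera in the world. Camera axes: x right, y down, z forward; pixel columns grow to the right and rows downward; lengths in m; the calibration is good to about 2 mm. A picture is of the moment at which its call begins. camera_info takes no time and is no camera call.
- r.hand_in(): hands the job in, once; it reports no verdict.
Trained networks look in the newest picture that a camera, given by its name, has taken for a name from the list of things; names that differ only in an ending like _2 or _b are one class to them, and where a whole thing is asked for, a point or a joint stands for the part that bears it (a point fixed in the world has none). Each returns a list of dicts, best first, with "conf" (0 to 1); they miss things now and then, are a little off and sometimes report something else, mostly with a low value. They report only what shows in the picture. A call takes as long as a camera call. They do not tell look-alikes from the thing itself.
- imaging.find_in(camera, query): "position" ([column, row] in pixels, amid what is visible of it).
- imaging.cut_out(camera, query): "region" (480x640 bool, what is visible of it) and "position" ([column, row] in pixels, amid what is visible of it).
- imaging.tip_of(camera, query): "position" ([column, row] in pixels: a listed point, or the origin of a listed thing).
The state is a dict: "clock": time; "joints": joint angles; "qvel": joint speeds; "tau": joint torques, N m; "tcp_pos": TCP position; "orientation": TCP orientation; "contact_force": force on the tool from outside, world axes, zero at the start; "moment": the same for the moment, N m; "grip_width": finger opening in m.
Only numpy, scipy, OpenCV 4.12 (cv2) and the standard library are available. Lean on these libraries where they do the work, as an engineer would, in place of code of your own. Each camera call takes 0.05 s, during which the arm holds its last target.

## Task

On the sloping stand, put the one spanner from the tray that fits onto the lower nut, flat on the board with its handle up the slope and the dowel on its right (as the robot sees it), so that the dowel stops the nut from turning. With the spanner left there, turn the upper locknut clockwise until it is tight, without letting the lower nut turn round with it by more than 20 degrees. Then take the spanner off, lay it flat in the tray again, and leave everything else on the bench where it is.

Things in the scene. Friction and masses are not known exactly. Their poses are not given: they have to be found in the camera images.
- stand: plywood board sloping 30 degrees, rising away from the robot; face 245 mm up the slope x 190 mm wide. Origin under its middle on the table; x level, up-slope; y left; z up. A threaded screw (20 mm thick, 55 mm long) stands square to the face on its middle line, 55 mm from the lower edge, carrying a lower hex nut and a locknut. Batten 36 mm high along the left edge, 77 mm from the axis
- dowel (a point): mid-height of the stop dowel, 10 mm thick and 30 mm high, standing square to the board; 130 mm up the slope from the screw's axis and 22 mm to its right: the right side of a spanner handle (18 mm wide) on the lower nut stops against it after a few mm
- adjuster (a joint): angle of the lower nut about the screw, rad, counter-clockwise positive seen from above the board. Starts within 0.04 of zero; at 0 two of its six flats run straight up the slope. It turns easily (0.1 N m) and is dragged round by the locknut unless a spanner holds it
- adjuster_foot (a point): on the lower nut: point on the screw's axis at the board's face. z along the screw, out of the board; x, at adjuster 0, straight up the slope; turns with the nut. The lower nut is a steel hexagon 30 mm across flats, 16 mm high from the board, with flats facing its +y and -y
- locknut (a joint): angle of the locknut relative to the lower nut, rad, growing as it is turned clockwise seen from above the board (tightened). Starts at 0 to 0.3; jams tight at 1.2, where it stops. Drags at 0.35 N m
- locknut_mid (a point): centre of the locknut, on the screw's axis. z along the screw, out of the board; turns with the locknut. Steel hexagon 30 mm across flats, 24 mm high, its lower face 18 mm and upper face 42 mm off the board, with flats facing its +y and -y (and every 60 degrees)
- spanner_fit: steel open-ended spanner, middle size of three, the one that fits: jaw 31.5 mm, head 54.5 mm wide. Lies flat, jaw away from the robot, at the start. 167 mm long, about 0.22 kg. Origin on its underside at mid-length; x along it to the open jaw, z up. Handle 18 mm wide, 12 mm thick, x -85 to +33 mm; head 8 mm thick, undersides flush. Jaw prongs to x +81, jaw bottom at x +47
- spanner_fit_jaw (a point): centre of the jaw of the fitting spanner, on its underside, 65 mm from its origin along x; comes to lie at adjuster_foot when the spanner is on the lower nut
- spanner_small: steel open-ended spanner, smallest: jaw 24 mm wide, head 47 mm wide: does not go on. Lies flat, jaw away from the robot, at the start. 167 mm long, about 0.22 kg. Origin on its underside at mid-length; x along it to the open jaw, z up. Handle 18 mm wide, 12 mm thick, x -85 to +33 mm; head 8 mm thick, undersides flush
- spanner_big: steel open-ended spanner, largest: jaw 38 mm wide, head 61 mm wide: slips round the nut. Lies flat, jaw away from the robot, at the start. 167 mm long, about 0.22 kg. Origin on its underside at mid-length; x along it to the open jaw, z up. Handle 18 mm wide, 12 mm thick, x -85 to +33 mm; head 8 mm thick, undersides flush
- tray: shallow grey plastic tray, 200 mm along its x, 245 mm along its y, walls 18 mm high and 4 mm thick, floor 4 mm; fixed. Origin under its centre. The three spanners lie in it along its x, 76 mm apart, in any order
- mug: white mug, 76 mm across, 92 mm tall, origin under its centre (bystander)
- can: upright aluminium spray can, 52 mm across, 190 mm tall, origin under its centre (bystander)
- tape: black tape measure, 65 x 40 x 62 mm, origin under its centre (bystander)
- jar: short closed jar, 60 mm across, 75 mm tall, origin under its centre (bystander)
- offcut: wooden block 60 x 90 x 27 mm, origin under its centre (bystander)
- hammer: hammer lying on the table along its x axis, about 0.3 m long (bystander)
- screwdriver: yellow-handled screwdriver lying along its x axis, about 0.2 m long (bystander)
- drill: cordless drill standing on its battery, about 0.21 m tall, origin under its centre (bystander)
Things that resemble listed ones, but are neither listed nor needed, are in the scene too. What is shaped like the spanner_fit but brown is not meant.

How it is judged:
On the way, in this order (a step that is already met when the one before it is completed fails the run):
1. the fitting spanner lies flat on the board with its jaw on the lower nut (jaw centre within 7 mm of the nut's), the locknut still loose (below 0.7) (distance between spanner_fit_jaw and adjuster_foot below 0.007 m and angle between the z axis of spanner_fit and the z axis of adjuster_foot, either way round below 0.12 rad and value of joint locknut below 0.7 rad), for 0.2 s.
2. the locknut is tight (above 1.08) with the spanner still on the lower nut (within 8 mm) (distance between spanner_fit_jaw and adjuster_foot below 0.008 m and angle between the z axis of spanner_fit and the z axis of adjuster_foot, either way round below 0.12 rad and value of joint locknut above 1.08 rad), for 0.2 s.
At the end, for the whole second after the job is handed in: the locknut is tight (above 1.08 of 1.2 rad), the lower nut within 0.35 rad of its zero, and the fitting spanner lies still and flat (within 0.12 rad) on the floor of the tray, inside its walls (value of joint locknut above 1.08 rad and value of joint adjuster between -0.35 and 0.35 rad and x of spanner_fit in the frame of tray between -0.05 and 0.05 m and y of spanner_fit in the frame of tray between -0.115 and 0.115 m and z of spanner_fit in the frame of tray below 0.012 m and angle between spanner_fit's own z axis and vertical below 0.12 rad and linear speed of spanner_fit below 0.02 m/s); the robot touches nothing.
It fails at once if the lower nut turned by more than 0.35 rad from its zero (value of joint adjuster above 0.35 rad or value of joint adjuster below -0.35 rad).
It fails at once if a bystander moved more than 30 mm (distance of any of mug, can, tape, jar, offcut, hammer, screwdriver, drill from where it was at the start of the episode above 0.03 m).
It also fails if it takes over 72 s, if anything falls off the work surface, if the arm or the gripper's body presses on something with over 40 N, if the wrist force passes 120 N, or if a joint passes its speed limit or range.

## Working session

There is one attempt and no reset: what is moved stays moved. The work goes in short steps, Python scripts to look and compute and a tool call to move; the robot and the scene stay as the last step left them, time stands still between calls to the robot, and variables do not carry over. Pictures are saved under pics/ and viewed, and the job is handed in when it is done.

Besides the shell and the picture viewer there is one more tool, called after "Call:" as a command line: name --argument value ..., lists and objects as JSON in quotes. jog_arm: Moves the arm, as the interface text tells. Its arguments: {"type":"object","properties":{"rows":{"type":"array","items":{"type":"object","properties":{"delta_rot":{"type":"array","items":{"type":"number"}},"xyz":{"type":"array","items":{"type":"number"}},"fingers":{"type":"number"}}}},"grip_force":{"type":"number"}},"required":["rows"]}

```bash
ls -la; mkdir -p pics
python3 - <<'E'
from bench import r, imaging
import cv2
print(r.get_obs())
for n in ("scene","top"):
    print(n, imaging.camera_info(n))
    cv2.imwrite(f"pics/{n}0.png", imaging.grab_frame(n))
E
```

```text
total 12
drwxr-xr-x  3 agent agent 4096 Dec  7 01:44 .
drwxr-xr-x 23 root  root  4096 Dec  7 01:44 ..
drwxr-xr-x  2 agent agent 4096 Dec  7 01:44 pics
{'clock': 0.0, 'joints': array([ 1.06990897,  0.47777903,  0.022334  ,  1.55646129, -0.01151292,
        1.10931446, -0.08312752]), 'qvel': array([-0.00160806, -0.00014173, -0.00041628,  0.00071516,  0.00175541,
        0.00116529,  0.00109252]), 'tau': array([-9.20253515e-04, -5.96449864e+01,  1.60775967e+00, -2.81197500e+01,
        1.25712622e-02,  9.52205068e-03, -7.56697318e-06]), 'tcp_pos': array([ 0.25812805, -0.62304275,  0.23033559]), 'orientation': array([-3.07946562e+00, -6.12674390e-01,  7.48375828e-04]), 'contact_force': array([0.6574678 , 0.52801907, 0.15257764]), 'moment': array([0.01006568, 0.00039231, 0.0112791 ]), 'grip_width': 0.08525705873877135}
scene {'camera_matrix': array([[615.61040353,   0.        , 312.45840653],
       [  0.        , 615.61040353, 237.6644347 ],
       [  0.        ,   0.        ,   1.        ]]), 'xyz': array([1.11767256, 0.3766112 , 1.25918239]), 'attitude': array([-1.35595956, -2.43768537,  0.72189579])}
top {'camera_matrix': array([[547.96505956,   0.        , 314.69681493],
       [  0.        , 547.96505956, 244.90050321],
       [  0.        ,   0.        ,   1.        ]]), 'xyz': array([ 0.41031852, -0.04150094,  1.48227324]), 'attitude': array([-2.18871411,  2.20383721, -0.08496195])}
```

View pics/scene0.png

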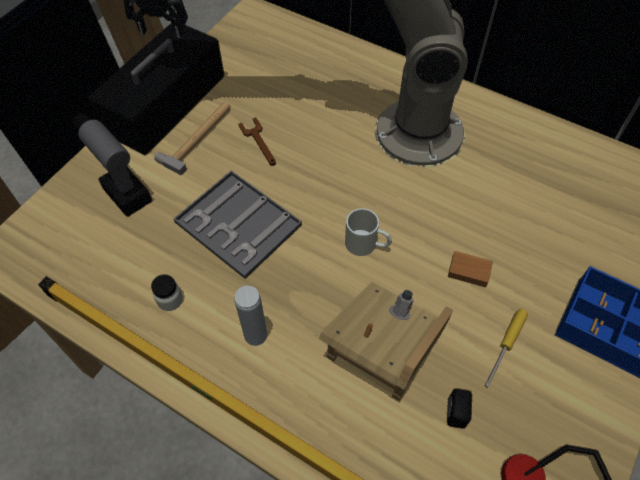

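View pics/top0.png

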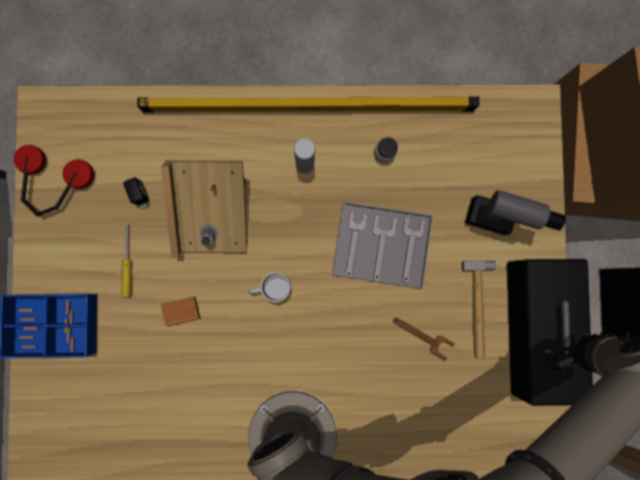

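The top view has world +x up and +y left. The stand is around (205,208), with the screw at (208,235). The tray is around (383,245), holding three spanners. The brown decoy is at (425,340), outside the tray.

```bash
cat > h.py <<'E'
import numpy as np, cv2
from bench import r, imaging
from scipy.spatial.transform import Rotation as R
from scipy.optimize import least_squares
CI={n:imaging.camera_info(n) for n in("scene","top")}
def proj(n,P):
    c=CI[n]; Rm=R.from_rotvec(c["attitude"]).as_matrix()
    q=(np.atleast_2d(P)-c["xyz"])@Rm; K=c["camera_matrix"]
    return np.c_[K[0,0]*q[:,0]/q[:,2]+K[0,2],K[1,1]*q[:,1]/q[:,2]+K[1,2]]
def ray(n,uv):
    c=CI[n];K=c["camera_matrix"]
    d=R.from_rotvec(c["attitude"]).apply([(uv[0]-K[0,2])/K[0,0],(uv[1]-K[1,2])/K[1,1],1])
    return c["xyz"],d/np.linalg.norm(d)
def at_z(n,uv,z):
    o,d=ray(n,uv); return o+d*(z-o[2])/d[2]
def tri(uv1,uv2):
    (o1,d1),(o2,d2)=ray("scene",uv1),ray("top",uv2)
    A=np.c_[d1,-d2]; s=np.linalg.lstsq(A,o2-o1,rcond=None)[0]
    a,b=o1+s[0]*d1,o2+s[1]*d2
    return (a+b)/2,np.linalg.norm(a-b)
E
python3 - <<'E'
from h import *
np.set_printoptions(precision=4,suppress=True)
fr={n:imaging.grab_frame(n) for n in CI}
for n in CI:
    cv2.imwrite(f"pics/{n}_crop.png",cv2.resize({"scene":fr[n][270:410,300:480],"top":fr[n][145:270,150:260]}[n],None,fx=4.4,fy=4.4,interpolation=cv2.INTER_CUBIC))
    cv2.imwrite(f"pics/{n}_crop2.png",cv2.resize({"scene":fr[n][160:290,160:320],"top":fr[n][190:300,320:450]}[n],None,fx=4.5,fy=4.5,interpolation=cv2.INTER_CUBIC))
D={}
for q in ["stand","dowel","adjuster_foot","locknut_mid","spanner_fit","spanner_fit_jaw","spanner_small","spanner_big","tray"]:
    for n in CI:
        D[q,n]=imaging.tip_of(n,q)
        print(q,n,[(np.round(d["position"],1).tolist(),round(d["conf"],2)) for d in D[q,n][:4]])
    if D[q,"scene"] and D[q,"top"]:
        print("   ",tri(D[q,"scene"][0]["position"],D[q,"top"][0]["position"]))
E
```

```text
stand scene [([382.4, 341.0], 0.91), ([199.2, 138.0], 0.18)]
stand top [([213.4, 217.2], 0.78), ([206.5, 236.8], 0.23)]
    (array([ 0.5847,  0.2096, -0.0148]), np.float64(0.009117847730362956))
dowel scene [([367.6, 333.2], 0.88)]
dowel top [([213.5, 186.6], 0.76), ([378.7, 245.2], 0.23)]
    (array([0.644 , 0.1908, 0.1198]), np.float64(6.513990090262143e-05))
adjuster_foot scene [([398.5, 313.0], 0.58)]
adjuster_foot top [([210.3, 232.7], 0.47)]
    (array([0.5351, 0.2119, 0.0419]), np.float64(0.00012076263781225128))
locknut_mid scene [([402.9, 297.9], 0.75), ([465.6, 273.3], 0.46)]
locknut_mid top [([205.4, 237.2], 0.6)]
    (array([0.5209, 0.2127, 0.0912]), np.float64(0.006460513187035485))
spanner_fit scene [([398.6, 313.9], 0.7), ([259.2, 140.8], 0.62), ([213.4, 210.1], 0.56), ([255.1, 335.2], 0.23)]
spanner_fit top [([414.3, 247.5], 0.82), ([424.5, 334.4], 0.74)]
    (array([ 0.5162, -0.0431,  0.1114]), np.float64(0.5305321205158864))
spanner_fit_jaw scene [([248.3, 126.0], 0.94), ([193.6, 221.0], 0.78), ([239.0, 219.7], 0.49)]
spanner_fit_jaw top [([447.1, 348.0], 0.82), ([411.7, 221.8], 0.57)]
    (array([ 0.2212, -0.4188, -0.0132]), np.float64(0.003609313661167112))
spanner_small scene [([262.4, 240.6], 0.81)]
spanner_small top [([354.4, 241.9], 0.96)]
    (array([ 0.5113, -0.1708, -0.0128]), np.float64(0.002956182031562988))
spanner_big scene [([238.5, 220.1], 0.94)]
spanner_big top [([279.9, 286.7], 0.56), ([409.6, 250.0], 0.33)]
    (array([ 0.4935, -0.0658,  0.198 ]), np.float64(0.26481814395089215))
tray scene [([239.0, 224.5], 0.73)]
tray top [([379.3, 245.5], 0.64)]
    (array([ 0.5029, -0.2418, -0.0085]), np.float64(0.005076280589059675))
```

View pics/scene_crop.png

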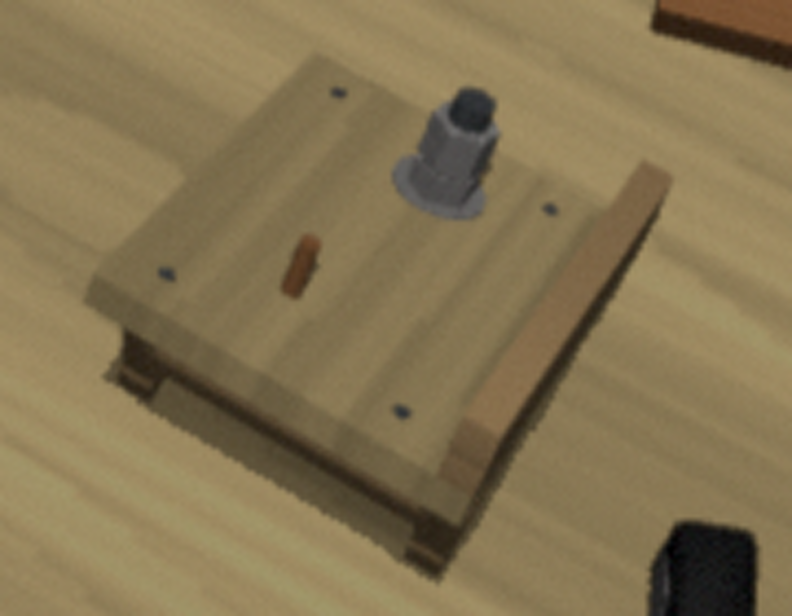

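View pics/top_crop.png

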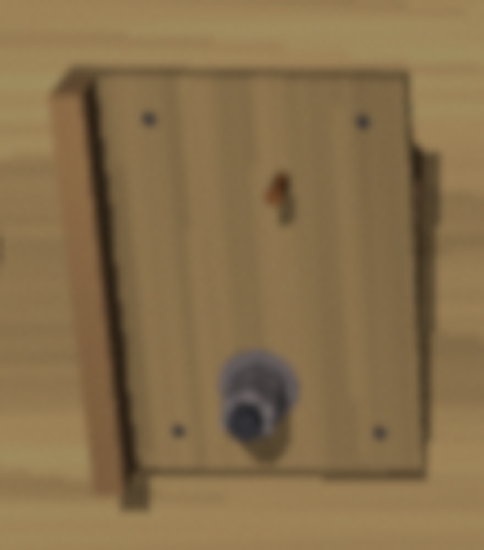

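View pics/top_crop2.png

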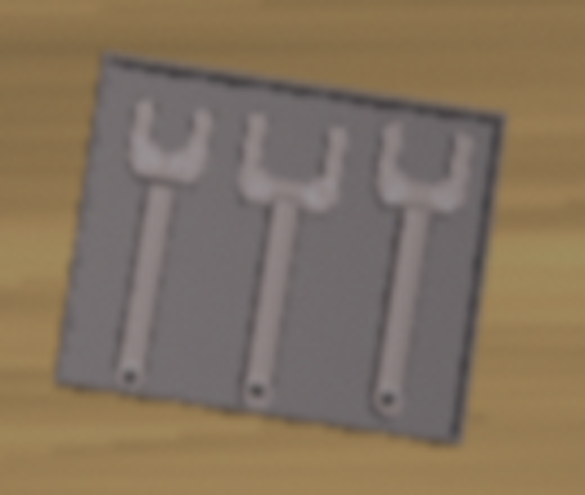

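View pics/scene_crop2.png

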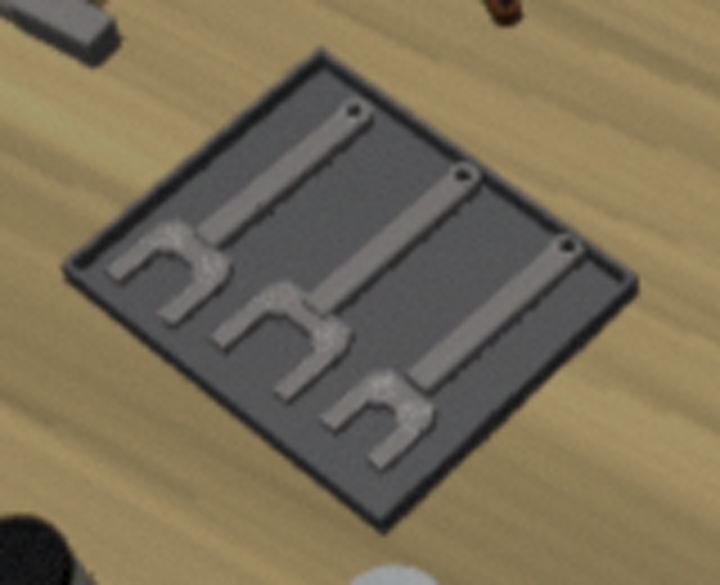

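The rightmost spanner in the top view has a head width between the other two, so it is the fitting one; this agrees with the network. Next I measure the board from its four black screws, and the tray and spanner.

```bash
cat > meas.py <<'E'
from h import *
np.set_printoptions(precision=4,suppress=True)
def cen(img,p,w=3,dark=True):
    g=cv2.cvtColor(img,cv2.COLOR_BGR2GRAY).astype(float)
    u,v=int(round(p[0])),int(round(p[1])); s=g[v-w:v+w+1,u-w:u+w+1]
    wt=np.clip(np.median(s)-s-8,0,None)
    yy,xx=np.mgrid[v-w:v+w+1,u-w:u+w+1]
    return np.array([(wt*xx).sum(),(wt*yy).sum()])/wt.sum()
fs,ft=imaging.grab_frame("scene"),imaging.grab_frame("top")
S=np.array([(338,92),(550,209),(167,273),(402,411)])/4.4+[300,270]
T=np.array([(379,432),(178,432),(362,121),(149,119)])/4.4+[150,145]
P=[]
for s,t in zip(S,T):
    p,e=tri(cen(fs,s),cen(ft,t)); P.append(p); print("dot",p,e)
P=np.array(P); c=P.mean(0); n=np.linalg.svd(P-c)[2][2]; n*=np.sign(n[2])
print("n",n,"tilt",np.degrees(np.arccos(n[2])),"c",c)
print("upslope",P[2]-P[0],P[3]-P[1],np.linalg.norm(P[2]-P[0]),np.linalg.norm(P[3]-P[1]),"width",np.linalg.norm(P[1]-P[0]))
print("corners LR",tri((372.3,281.8),(246.6,251.8)),"UR",tri((321.6,333.2),(242.5,161.4)))
print("screwtop",tri((407.7,293.4),(206.1,240.5)))
H=np.array([[(354,110),(387,400)],[(462,174),(256,391)],[(568,245),(128,376)]],float)
for hs,ht in H:
    a,b=cen(fs,hs/4.5+[160,160],2),cen(ft,ht/4.5+[320,190],2); print("hole",tri(a,b))
for k,(a,b) in {"near-R":((320,50),(460,440)),"near-L":((636,282),(57,382)),"far-R":((68,270),(503,117)),"far-L":((383,528),(103,55))}.items():
    print(k,tri(np.array(a)/4.5+160,np.array(b)/4.5+[320,190]))
for k,(a,b) in {"fitL":((172,322),(395,122)),"fitR":((112,275),(466,137))}.items():
    print(k,tri(np.array(a)/4.5+160,np.array(b)/4.5+[320,190]))
E
python3 meas.py
```

```text
dot [0.5086 0.1446 0.0356] 0.0022437941232102045
dot [0.5105 0.2649 0.0358] 0.0026565125468564995
dot [0.6779 0.1419 0.1332] 0.001984508287716151
dot [0.68   0.262  0.1337] 0.002026265083500173
n [-0.4999  0.0056  0.866 ] tilt 29.998214038616226 c [0.5942 0.2034 0.0846]
upslope [ 0.1692 -0.0026  0.0976] [ 0.1695 -0.0029  0.0979] 0.19538685280323842 0.195736752126783 width 0.12038030738689605
corners LR (array([0.485 , 0.1201, 0.0162]), np.float64(0.0016247396018637648)) UR (array([0.7017, 0.1169, 0.1431]), np.float64(0.0027678766594123718))
screwtop (array([0.5104, 0.2137, 0.0953]), np.float64(0.001392117220044361))
hole (array([ 0.412 , -0.3079,  0.0095]), np.float64(0.002798383760393125))
hole (array([ 0.4176, -0.2296,  0.0086]), np.float64(0.001630881361842183))
hole (array([ 0.4263, -0.1539,  0.0086]), np.float64(0.0019681683032297895))
near-R (array([ 0.3859, -0.3521,  0.006 ]), np.float64(0.0004808373107607664))
near-L (array([ 0.4225, -0.1116, -0.0008]), np.float64(0.0011404265819158325))
far-R (array([ 0.5806, -0.3829,  0.0005]), np.float64(0.00010581273185800367))
far-L (array([ 0.6204, -0.1413, -0.0022]), np.float64(0.0008801101656918404))
fitL (array([ 0.5772, -0.3163, -0.0026]), np.float64(0.0038253728083756486))
fitR (array([ 0.5691, -0.3612, -0.0022]), np.float64(0.0008784225450320788))
```

Run:
```python
from h import *
from meas import cen,fs,ft
a,b=cen(fs,np.array((354,110))/4.5+160,2),cen(ft,np.array((387,400))/4.5+[320,190],2)
print("hole z16",at_z("scene",a,.016),at_z("top",b,.016))
for k,(a,b) in {"fitL":((172,322),(395,122)),"fitR":((112,275),(466,137)),}.items():
    print(k,at_z("scene",np.array(a)/4.5+160,.01),at_z("top",np.array(b)/4.5+[320,190],.01))
for k,(a,b) in {"near-R":((320,50),(460,440)),"near-L":((636,282),(57,382)),"far-R":((68,270),(503,117)),"far-L":((383,528),(103,55))}.items():
    print(k,at_z("scene",np.array(a)/4.5+160,.018),at_z("top",np.array(b)/4.5+[320,190],.018))
for q in ["mug","can","tape","jar","offcut","drill","hammer"]:
    print(q,[np.round(tri(imaging.tip_of("scene",q)[0]["position"],imaging.tip_of("top",q)[0]["position"])[0],3)])
```

```text
dot [0.5086 0.1446 0.0355] 0.0022026769230533163
dot [0.5105 0.265  0.0359] 0.0026239045462011757
dot [0.6779 0.1419 0.1334] 0.002029860887028633
dot [0.6799 0.262  0.1336] 0.0020244701372871057
n [-0.5001  0.0063  0.866 ] tilt 30.007281686186012 c [0.5942 0.2034 0.0846]
upslope [ 0.1693 -0.0026  0.0979] [ 0.1694 -0.003   0.0977] 0.19556984410693354 0.1955680753107264 width 0.12043380426787578
corners LR (array([0.485 , 0.1201, 0.0162]), np.float64(0.0016247396018637648)) UR (array([0.7017, 0.1169, 0.1431]), np.float64(0.0027678766594123718))
screwtop (array([0.5104, 0.2137, 0.0953]), np.float64(0.001392117220044361))
hole (array([ 0.4121, -0.3079,  0.0096]), np.float64(0.0028100470136642477))
hole (array([ 0.4176, -0.2295,  0.0085]), np.float64(0.0016117760112478463))
hole (array([ 0.4263, -0.1539,  0.0083]), np.float64(0.0019879744482057915))
near-R (array([ 0.3859, -0.3521,  0.006 ]), np.float64(0.0004808373107607664))
near-L (array([ 0.4225, -0.1116, -0.0008]), np.float64(0.0011404265819158325))
far-R (array([ 0.5806, -0.3829,  0.0005]), np.float64(0.00010581273185800367))
far-L 
[... 231 characters left out ...]
z16 [ 0.4163 -0.3057  0.016 ] [ 0.4113 -0.3056  0.016 ]
fitL [ 0.5818 -0.3076  0.01  ] [ 0.5769 -0.3156  0.01  ]
fitR [ 0.5746 -0.3545  0.01  ] [ 0.5676 -0.3582  0.01  ]
near-R [ 0.393  -0.3453  0.018 ] [ 0.386  -0.3493  0.018 ]
near-L [ 0.4332 -0.1048  0.018 ] [ 0.4221 -0.1102  0.018 ]
far-R [ 0.5881 -0.3723  0.018 ] [ 0.5786 -0.379   0.018 ]
far-L [ 0.6286 -0.1334  0.018 ] [ 0.6173 -0.1396  0.018 ]
mug [array([0.394, 0.043, 0.006])]
can [array([ 0.721, -0.043, -0.021])]
tape [array([0.661, 0.405, 0.008])]
jar [array([ 0.756, -0.253, -0.013])]
offcut [array([ 0.333,  0.291, -0.008])]Traceback (most recent call last):
  File "<stdin>", line 10, in <module>
IndexError: list index out of range
```

```bash
cat >> h.py <<'E'
def Rtool(yang,tilt_n=None):
    """tool rotation: z = -n, y at world angle yang (deg) projected into plane"""
    z=np.array([0,0,-1.]) if tilt_n is None else -np.asarray(tilt_n)/np.linalg.norm(tilt_n)
    y=np.array([np.cos(np.radians(yang)),np.sin(np.radians(yang)),0]); y-=z*(y@z); y/=np.linalg.norm(y)
    return np.c_[np.cross(y,z),y,z]
def delta(p,Rt,quiet=False):
    o=r.get_obs(); Rc=R.from_rotvec(o["orientation"])
    d=Rc.inv().apply(np.asarray(p)-o["tcp_pos"])*100
    w=np.degrees((Rc.inv()*R.from_matrix(Rt)).as_rotvec())
    print("t %.2f tcp"%o["clock"],np.round(o["tcp_pos"],4),"F",np.round(o["contact_force"],1),"M",np.round(o["moment"],2),"w %.4f"%o["grip_width"])
    print("j",np.round(o["joints"],2))
    print("xyz cm",np.round(d,2),"|%.1f|"%np.linalg.norm(d),"rot deg",np.round(w,2))
E
python3 - <<'E'
from h import *
delta([.495,-.3205,.15],Rtool(-99.5))
E
```

```text
t 1.85 tcp [ 0.2584 -0.6236  0.2313] F [ 0.3 -0.2 -0.4] M [-0.    0.05  0.03] w 0.0854
j [ 1.07  0.48  0.02  1.56 -0.01  1.11 -0.08]
xyz cm [ 33.46 -18.95   8.13] |39.3| rot deg [ 0. -0. 32.]
```

Call:
jog_arm --rows '[{"xyz":[16,-10,0],"delta_rot":[0,0,16]},{"xyz":[16,-10,0],"delta_rot":[0,0,16]},{"xyz":[16,-10,0],"delta_rot":[0,0,16]},{"xyz":[16,-10,0],"delta_rot":[0,0,16]},{"xyz":[16,-10,0],"delta_rot":[0,0,16]}]' --grip_force 80

```text
$.rows[0]: bad value
```

Run:
```python
from h import *
delta([.495,-.3205,.15],Rtool(-99.5))
```

```text
t 1.85 tcp [ 0.2584 -0.6236  0.2313] F [ 0.3 -0.2 -0.4] M [-0.    0.05  0.03] w 0.0854
j [ 1.07  0.48  0.02  1.56 -0.01  1.11 -0.08]
xyz cm [ 33.46 -18.95   8.13] |39.3| rot deg [ 0. -0. 32.]
```

Fingers are probably required in each row.

Call:
jog_arm --rows '[{"xyz":[16,-10,0],"delta_rot":[0,0,16],"fingers":0},{"xyz":[16,-10,0],"delta_rot":[0,0,16],"fingers":0},{"xyz":[16,-10,0],"delta_rot":[0,0,16],"fingers":0},{"xyz":[16,-10,0],"delta_rot":[0,0,16],"fingers":0},{"xyz":[16,-10,0],"delta_rot":[0,0,16],"fingers":0}]' --grip_force 80

```text
clock: 2.27
tcp_pos: [0.3718, -0.4651, 0.2314]
orientation: [-3.134, -0.187, -0.003]
contact_force: [0.3, 1.1, -0.4]
grip_width: 0.0853
```

Run:
```python
from h import *
delta([.495,-.3205,.15],Rtool(-99.5))
```

```text
t 2.27 tcp [ 0.3718 -0.4651  0.2314] F [ 0.3  1.1 -0.4] M [ 0.03 -0.01  0.06] w 0.0853
j [ 0.78  0.35  0.02  1.75 -0.01  1.04 -0.65]
xyz cm [ 13.93 -12.88   8.19] |20.7| rot deg [-0.11 -0.1  16.32]
```

Call:
jog_arm --rows '[{"xyz":[13.9,-12.9,5],"delta_rot":[0,0,16.3],"fingers":0},{"xyz":[13.9,-12.9,5],"delta_rot":[0,0,16.3],"fingers":0},{"xyz":[13.9,-12.9,5],"delta_rot":[0,0,16.3],"fingers":0},{"xyz":[13.9,-12.9,5],"delta_rot":[0,0,16.3],"fingers":0},{"xyz":[13.9,-12.9,5],"delta_rot":[0,0,16.3],"fingers":0}]'

```text
clock: 2.68
tcp_pos: [0.4961, -0.3181, 0.1817]
orientation: [-3.129, 0.259, -0.004]
contact_force: [0.3, -1.5, -0.1]
grip_width: 0.0854
```

Run:
```python
from h import *
delta([.495,-.3205,.15],Rtool(-99.5))
for n,(u,v) in {"scene":(140,130),"top":(310,170)}.items():
    f=imaging.grab_frame(n); cv2.imwrite(f"pics/{n}1.png",cv2.resize(f[v:v+140,u:u+190],None,fx=4.2,fy=4.2,interpolation=cv2.INTER_CUBIC))
    print(n,proj(n,r.get_obs()["tcp_pos"]))
```

```text
t 2.68 tcp [ 0.4961 -0.3181  0.1817] F [ 0.3 -1.5 -0.1] M [-0.02  0.05  0.01] w 0.0854
j [ 0.47  0.39 -0.    1.82 -0.    0.94 -1.27]
xyz cm [-0.07  0.26  3.17] |3.2| rot deg [-0.14 -0.12  0.05]
scene [[206.60597924 164.65709615]]
top [[420.13864905 241.37476267]]
```

View pics/scene1.png

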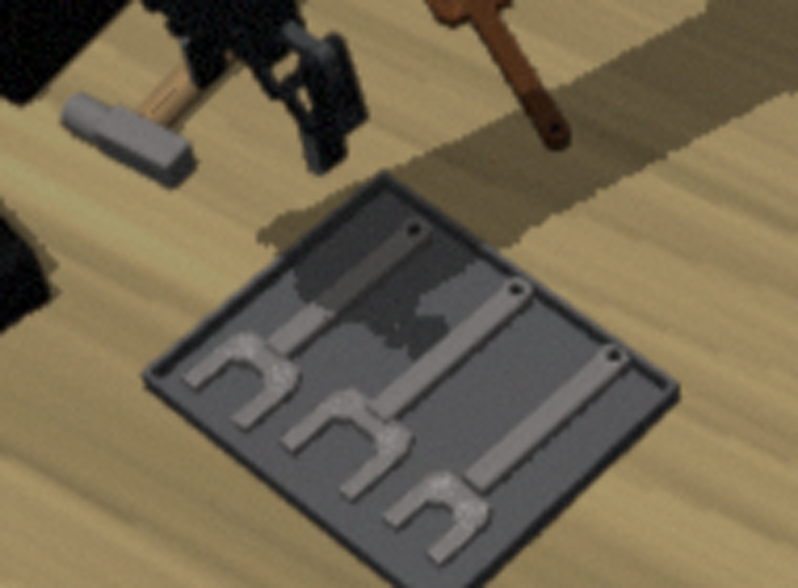

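View pics/top1.png

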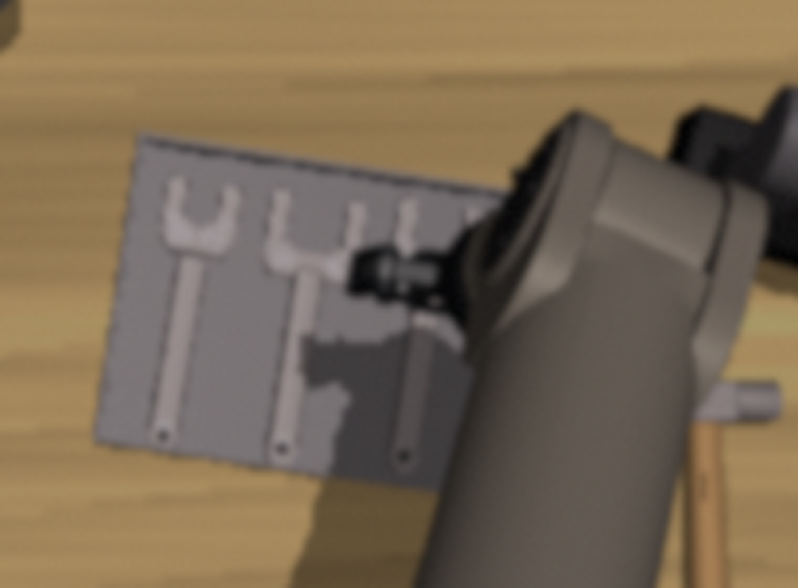

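The view shows the gripper above the right-hand spanner, with fingertips near scene pixel (206,160), close to the predicted TCP. The tray's right wall is only about 42 mm from this spanner, so I'll half-close the fingers before going down.

Call:
jog_arm --rows '[{"xyz":[0,0.2,3],"delta_rot":[0,0,0],"fingers":0.5},{"xyz":[0,0.2,6],"delta_rot":[0,0,0],"fingers":0.5},{"xyz":[0,0.2,9],"delta_rot":[0,0,0],"fingers":0.5},{"xyz":[0,0.2,12],"delta_rot":[0,0,0],"fingers":0.5},{"xyz":[0,0.2,12],"delta_rot":[0,0,0],"fingers":0.5}]'

```text
clock: 3.2
tcp_pos: [0.4954, -0.3119, 0.0553]
orientation: [-3.122, 0.241, 0.011]
contact_force: [-1.1, 0.3, -0.9]
grip_width: 0.0429
```

Run:
```python
from h import *
delta([.495,-.3205,.008],Rtool(-99.5))
for n,(u,v) in {"scene":(140,130),"top":(310,170)}.items():
    f=imaging.grab_frame(n); cv2.imwrite(f"pics/{n}2.png",cv2.resize(f[v:v+140,u:u+190],None,fx=4.2,fy=4.2,interpolation=cv2.INTER_CUBIC))
    print(n,proj(n,r.get_obs()["tcp_pos"]))
```

```text
t 3.20 tcp [ 0.4954 -0.3119  0.0553] F [-1.1  0.3 -0.9] M [0.01 0.01 0.02] w 0.0429
j [ 0.47  0.56 -0.01  1.9  -0.    0.7  -1.27]
xyz cm [0.13 0.9  4.72] |4.8| rot deg [-0.55  0.45  0.68]
scene [[214.63191468 194.83392664]]
top [[411.16486534 244.82638885]]
```

View pics/scene2.png

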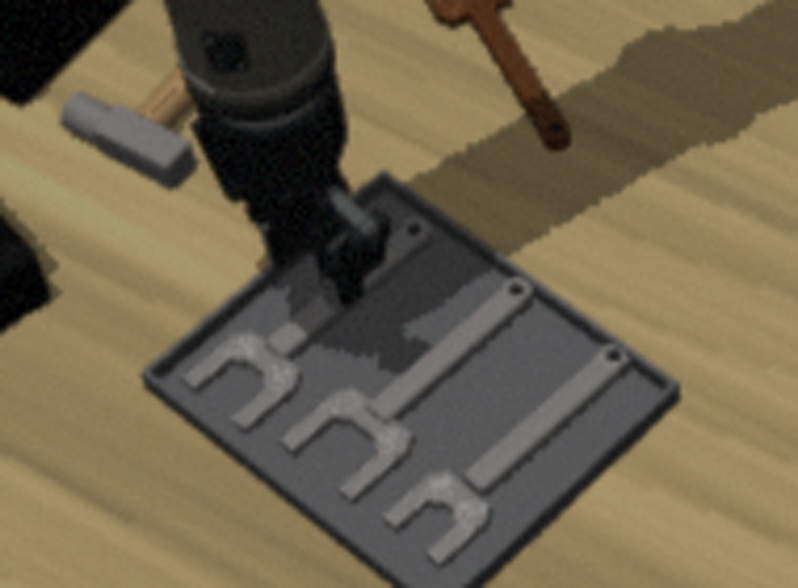

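View pics/top2.png

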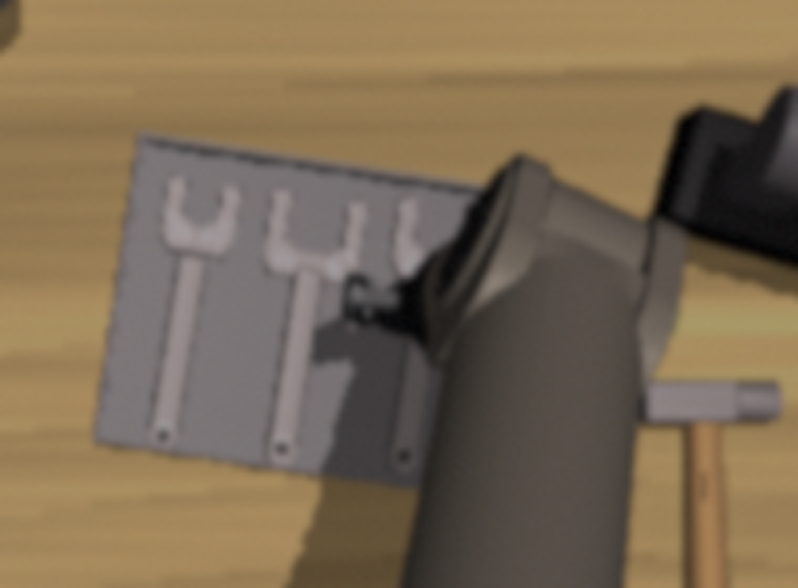

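Call:
jog_arm --rows '[{"xyz":[0.1,0.9,0],"delta_rot":[-0.5,0.4,0.7],"fingers":0.5},{"xyz":[0.1,0.9,0],"delta_rot":[-0.5,0.4,0.7],"fingers":0.5},{"xyz":[0.1,0.9,1],"delta_rot":[-0.5,0.4,0.7],"fingers":0.5},{"xyz":[0.1,0.9,2],"delta_rot":[-0.5,0.4,0.7],"fingers":0.5},{"xyz":[0.1,0.9,2],"delta_rot":[-0.5,0.4,0.7],"fingers":0.5}]'

```text
clock: 3.72
tcp_pos: [0.4971, -0.3219, 0.0386]
orientation: [3.13, -0.261, 0.006]
contact_force: [-0.6, 0.4, -0.7]
grip_width: 0.0429
```

Run:
```python
from h import *
delta([.495,-.3205,.008],Rtool(-99.5))
for n,(u,v) in {"scene":(170,150)}.items():
    f=imaging.grab_frame(n); cv2.imwrite(f"pics/{n}3.png",cv2.resize(f[v:v+85,u:u+110],None,fx=7,fy=7,interpolation=cv2.INTER_CUBIC))
    print(n,proj(n,r.get_obs()["tcp_pos"]))
```

```text
t 3.72 tcp [ 0.4971 -0.3219  0.0386] F [-0.6  0.4 -0.7] M [0.01 0.01 0.01] w 0.0429
j [ 0.47  0.58 -0.    1.9   0.    0.66 -1.27]
xyz cm [-0.24 -0.11  3.06] |3.1| rot deg [ 0.03 -0.23 -0.04]
scene [[212.67791344 197.99981379]]
```

View pics/scene3.png

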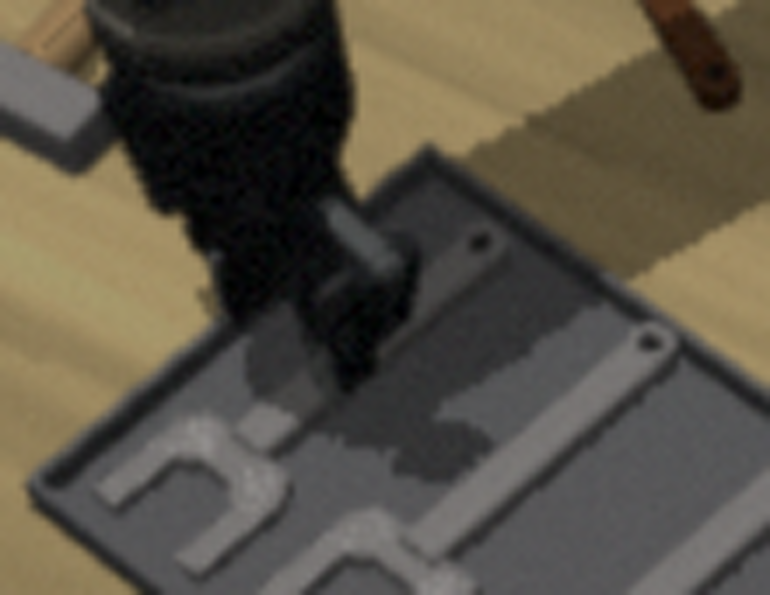

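Call:
jog_arm --rows '[{"xyz":[-0.2,-0.1,1],"delta_rot":[0,0,0],"fingers":0.5},{"xyz":[-0.2,-0.1,2],"delta_rot":[0,0,0],"fingers":0.5},{"xyz":[-0.2,-0.1,2.9],"delta_rot":[0,0,0],"fingers":0.5},{"xyz":[-0.2,-0.1,2.9],"delta_rot":[0,0,0],"fingers":0.5},{"xyz":[-0.2,-0.1,2.9],"delta_rot":[0,0,0],"fingers":0.5}]'

```text
clock: 4.18
tcp_pos: [0.495, -0.3203, 0.009]
orientation: [3.131, -0.261, 0.004]
contact_force: [1.0, -0.6, 0.5]
grip_width: 0.043
```

Run:
```python
from h import *
delta([.495,-.3205,.008],Rtool(-99.5))
```

```text
t 4.18 tcp [ 0.495  -0.3203  0.009 ] F [ 1.  -0.6  0.5] M [-0.03 -0.02  0.03] w 0.0430
j [ 0.47  0.63 -0.01  1.91  0.    0.6  -1.27]
xyz cm [0.   0.02 0.1 ] |0.1| rot deg [-0.   -0.13 -0.03]
```

Call:
jog_arm --rows '[{"xyz":[0,0,0.1],"delta_rot":[0,0,0],"fingers":1},{"xyz":[0,0,0.1],"delta_rot":[0,0,0],"fingers":1},{"xyz":[0,0,0.1],"delta_rot":[0,0,0],"fingers":1},{"xyz":[0,0,0.1],"delta_rot":[0,0,0],"fingers":1},{"xyz":[0,0,0.1],"delta_rot":[0,0,0],"fingers":1}]' --grip_force 80

```text
clock: 4.6
tcp_pos: [0.4951, -0.3205, 0.0085]
orientation: [3.13, -0.261, 0.004]
contact_force: [-1.5, 0.9, 2.6]
grip_width: 0.0153
```

Call:
jog_arm --rows '[{"xyz":[0,0,-1],"delta_rot":[0,0,0],"fingers":1},{"xyz":[0,0,-2],"delta_rot":[0,0,0],"fingers":1},{"xyz":[0,0,-4],"delta_rot":[0,0,0],"fingers":1},{"xyz":[0,0,-7],"delta_rot":[0,0,0],"fingers":1},{"xyz":[0,0,-10],"delta_rot":[0,0,0],"fingers":1}]'

```text
clock: 5.02
tcp_pos: [0.4942, -0.32, 0.1097]
orientation: [-3.131, 0.261, -0.002]
contact_force: [0.9, -0.1, -2.4]
grip_width: 0.0152
```

Run:
```python
from h import *
delta([.495,-.3205,.008],Rtool(-99.5))
for n,(u,v) in {"scene":(140,80),"top":(310,170)}.items():
    f=imaging.grab_frame(n); cv2.imwrite(f"pics/{n}4.png",cv2.resize(f[v:v+140,u:u+190],None,fx=4.2,fy=4.2,interpolation=cv2.INTER_CUBIC))
```

```text
t 5.02 tcp [ 0.4942 -0.32    0.1097] F [ 0.9 -0.1 -2.4] M [-0.08 -0.11 -0.03] w 0.0152
j [ 0.47  0.48 -0.    1.87 -0.    0.79 -1.27]
xyz cm [ 0.07  0.04 10.17] |10.2| rot deg [-0.02 -0.08 -0.03]
```

View pics/scene4.png

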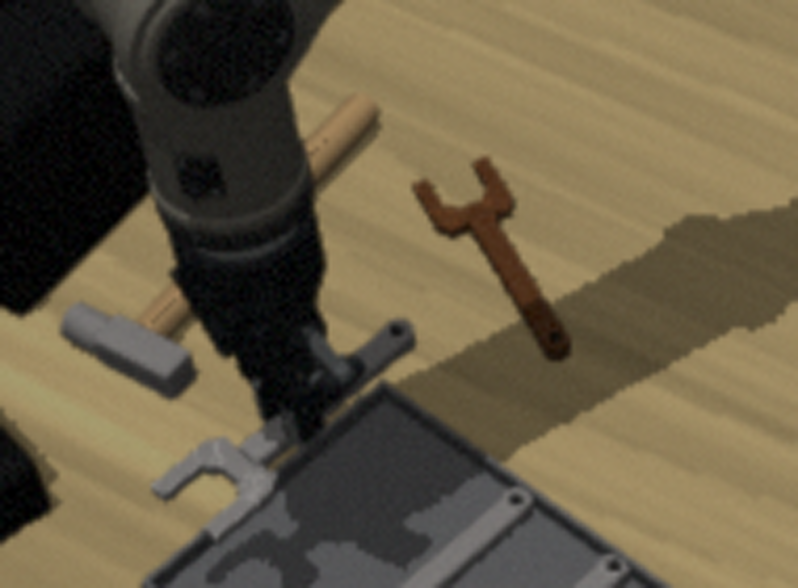

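View pics/top4.png

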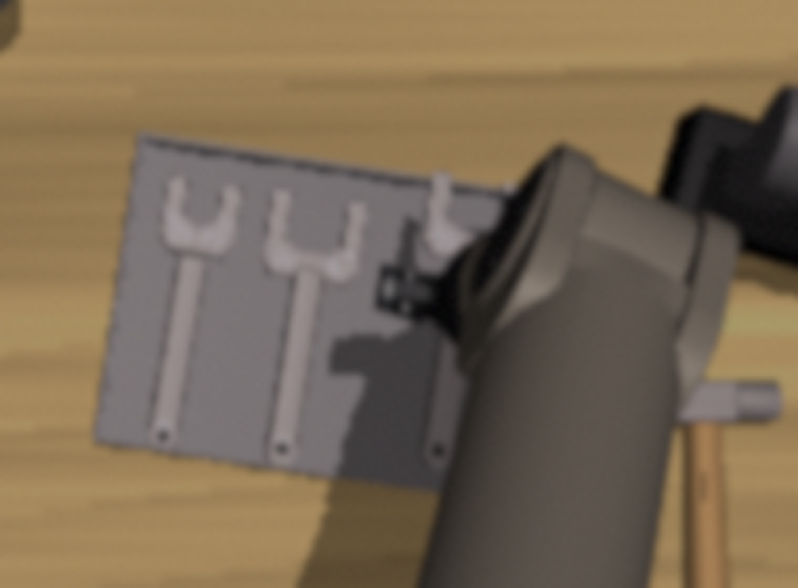

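Run:
```python
from h import *
o=r.get_obs();Rc=R.from_rotvec(o["orientation"])
f=imaging.grab_frame("scene")
u,v=140,80
img=cv2.resize(f[v:v+140,u:u+190],None,fx=4.2,fy=4.2,interpolation=cv2.INTER_CUBIC)
def m(x,y,zt): return Rc.apply(np.array([x,y,zt])/1000)+o["tcp_pos"]
for e,c in ((0,(0,255,0)),):
    out=[m(x+e,y,-3.5) for x,y in [(81,27.2),(81,15.7),(47,15.7),(47,-15.7),(81,-15.7),(81,-27.2)]]
    p=(proj("scene",out)-[u,v]+.5)*4.2
    cv2.polylines(img,[p.astype(int)],False,c,1)
    h=[m(x+e,y,-7.5) for x,y in [(33,9),(-85,9),(-85,-9),(33,-9)]]
    cv2.polylines(img,[((proj("scene",h)-[u,v]+.5)*4.2).astype(int)],True,c,1)
cv2.imwrite("pics/ov4.png",img)
```

```text
(no output)
```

View pics/ov4.png

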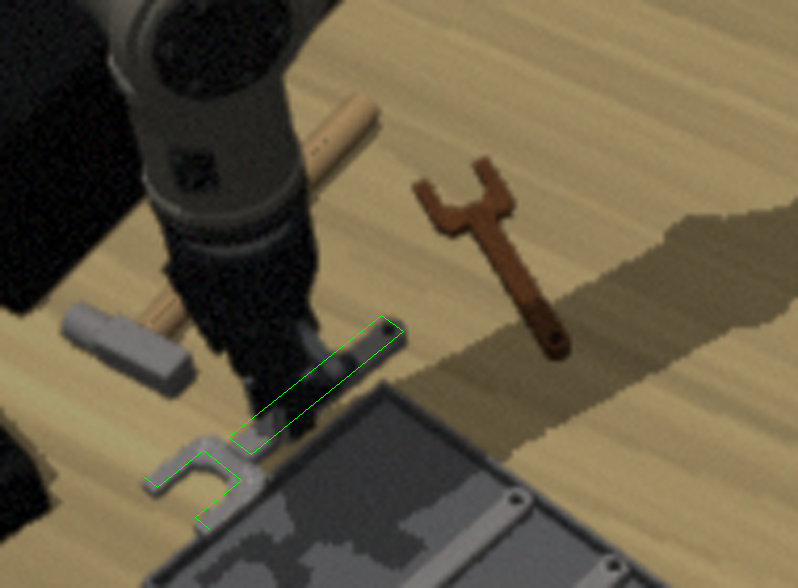

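The spanner is held. The overlay of the spanner model at e=0 fits apart from a constant scene-camera shift of about (+1.4,+2.1) px. I'll lift high and swing over to the stand in stages.

Call:
jog_arm --rows '[{"xyz":[0,0,-4],"delta_rot":[0,0,-7],"fingers":1},{"xyz":[0,0,-8],"delta_rot":[0,0,-14],"fingers":1},{"xyz":[0,0,-12],"delta_rot":[0,0,-21],"fingers":1},{"xyz":[0,0,-16],"delta_rot":[0,0,-28],"fingers":1},{"xyz":[0,-1,-20],"delta_rot":[0,0,-35],"fingers":1}]'

```text
clock: 5.58
tcp_pos: [0.4948, -0.3125, 0.3126]
orientation: [3.058, 0.696, 0.007]
contact_force: [0.9, -0.9, -2.7]
grip_width: 0.0152
```

Run:
```python
from h import *
delta([.5,-.1,.32],Rtool(-32))
delta([.52,0.05,.32],Rtool(0))
```

```text
t 5.58 tcp [ 0.4948 -0.3125  0.3126] F [ 0.9 -0.9 -2.7] M [-0.06 -0.04 -0.02] w 0.0152
j [ 0.56  0.27 -0.13  1.67  0.04  1.2  -0.7 ]
xyz cm [  9.66 -18.94  -0.82] |21.3| rot deg [  0.4   -0.1  -32.37]
t 5.58 tcp [ 0.4948 -0.3125  0.3126] F [ 0.9 -0.9 -2.7] M [-0.06 -0.04 -0.02] w 0.0152
j [ 0.56  0.27 -0.13  1.67  0.04  1.2  -0.7 ]
xyz cm [ 17.95 -31.59  -0.87] |36.3| rot deg [ 4.300e-01  2.000e-02 -6.437e+01]
```

Call:
jog_arm --rows '[{"xyz":[1.8,-3.8,-0.8],"delta_rot":[0,0,-7],"fingers":1},{"xyz":[3.7,-7.6,-0.8],"delta_rot":[0,0,-14],"fingers":1},{"xyz":[5.6,-11.4,-0.8],"delta_rot":[0.4,0,-21],"fingers":1},{"xyz":[7.5,-15.2,-0.8],"delta_rot":[0.4,0,-28],"fingers":1},{"xyz":[9.6,-18.9,-0.8],"delta_rot":[0.4,0,-35],"fingers":1}]'

```text
clock: 6.0
tcp_pos: [0.4979, -0.1021, 0.3188]
orientation: [-2.707, -1.592, 0.001]
contact_force: [1.3, 0.1, -3.3]
grip_width: 0.015
```

Run:
```python
from h import *
delta([.53,0.08,.32],Rtool(5))
```

```text
t 6.00 tcp [ 0.4979 -0.1021  0.3188] F [ 1.3  0.1 -3.3] M [ 0.04 -0.05 -0.03] w 0.0150
j [ 0.38  0.15 -0.34  1.82  0.05  1.19 -0.48]
xyz cm [17.48 -6.04 -0.1 ] |18.5| rot deg [ -0.07  -0.04 -34.06]
```

Call:
jog_arm --rows '[{"xyz":[3.5,-1.2,0],"delta_rot":[0,0,-7],"fingers":1},{"xyz":[7,-2.4,0],"delta_rot":[0,0,-14],"fingers":1},{"xyz":[10.5,-3.6,0],"delta_rot":[0,0,-21],"fingers":1},{"xyz":[14,-4.8,0],"delta_rot":[0,0,-28],"fingers":1},{"xyz":[17.5,-6,0],"delta_rot":[0,0,-35],"fingers":1}]'

```text
clock: 6.42
tcp_pos: [0.5296, 0.0814, 0.3179]
orientation: [-2.095, -2.338, 0.003]
contact_force: [1.4, 0.5, -3.2]
grip_width: 0.0154
```

Run:
```python
from h import *
delta([.58,0.21,.32],Rtool(40))
```

```text
t 6.42 tcp [0.5296 0.0814 0.3179] F [ 1.4  0.5 -3.2] M [-0.   -0.03  0.03] w 0.0154
j [ 0.18  0.22 -0.53  1.75  0.11  1.21 -0.27]
xyz cm [12.23  6.42 -0.22] |13.8| rot deg [ -0.15  -0.08 -33.72]
```

Call:
jog_arm --rows '[{"xyz":[2.5,1.3,0],"delta_rot":[0,0,-7],"fingers":1},{"xyz":[5,2.6,0],"delta_rot":[0,0,-14],"fingers":1},{"xyz":[7.5,3.9,0],"delta_rot":[0,0,-21],"fingers":1},{"xyz":[10,5.2,0],"delta_rot":[0,0,-28],"fingers":1},{"xyz":[12.2,6.4,0],"delta_rot":[0,0,-34],"fingers":1}]'

```text
clock: 6.83
tcp_pos: [0.5793, 0.2112, 0.3164]
orientation: [-1.309, -2.851, 0.004]
contact_force: [-1.0, -0.7, -2.7]
grip_width: 0.0154
```

```bash
cat >> h.py <<'E'
yaw=-0.0155
u=np.array([np.cos(np.pi/6)*np.cos(yaw),np.cos(np.pi/6)*np.sin(yaw),.5]); l=np.array([-np.sin(yaw),np.cos(yaw),0]); n_=np.cross(u,l)
B=np.array([.536,.2134,.049])
RB=Rtool(90+np.degrees(yaw),n_)
E
python3 - <<'E'
from h import *
print(u,l,n_)
t=B+(.065+.040)*u+.0045*n_
print("target",t)
delta(t+.15*n_,RB)
E
```

```text
[ 0.86592137 -0.01342286  0.5       ] [0.01549938 0.99987988 0.        ] [-0.49993994  0.00774969  0.8660254 ]
target [0.62467201 0.21202547 0.10539711]
t 6.83 tcp [0.5793 0.2112 0.3164] F [-1.  -0.7 -2.7] M [-0.06  0.02 -0.03] w 0.0154
j [ 0.03  0.39 -0.65  1.56  0.24  1.28  0.06]
xyz cm [ 2.06 -2.09  8.12] |8.6| rot deg [-12.81 -28.46 -47.26]
```

Call:
jog_arm --rows '[{"xyz":[0.3,-0.3,1],"delta_rot":[-1.5,-3.3,-5.4],"fingers":1},{"xyz":[0.6,-0.6,1.5],"delta_rot":[-3,-6.6,-10.8],"fingers":1},{"xyz":[0.9,-0.9,2],"delta_rot":[-4.5,-9.9,-16.2],"fingers":1},{"xyz":[1.2,-1.2,2.5],"delta_rot":[-6,-13.2,-21.6],"fingers":1},{"xyz":[1.2,-1.2,3],"delta_rot":[-7.5,-16.5,-27],"fingers":1}]'

```text
clock: 7.25
tcp_pos: [0.5605, 0.213, 0.2849]
orientation: [0.533, 2.782, -0.005]
contact_force: [0.1, -0.0, -3.0]
grip_width: 0.0154
```

Run:
```python
from h import *
t=B+(.065+.040)*u+.0045*n_
delta(t+.12*n_,RB)
```

```text
t 7.25 tcp [0.5605 0.213  0.2849] F [ 0.1 -0.  -3. ] M [ 0.09  0.51 -0.01] w 0.0154
j [ 0.02  0.25 -0.71  1.84  0.49  0.95  0.28]
xyz cm [ 1.89 -0.26  7.32] |7.6| rot deg [ -5.38 -11.9  -19.88]
```

Call:
jog_arm --rows '[{"xyz":[0.6,0,1.5],"delta_rot":[-1.4,-3,-5],"fingers":1},{"xyz":[1.2,-0.1,3],"delta_rot":[-2.8,-6,-10],"fingers":1},{"xyz":[1.6,-0.2,4.5],"delta_rot":[-4.1,-9,-15],"fingers":1},{"xyz":[1.9,-0.3,6],"delta_rot":[-5.4,-11.9,-19.9],"fingers":1},{"xyz":[1.9,-0.3,7.3],"delta_rot":[-5.4,-11.9,-19.9],"fingers":1}]'

```text
clock: 7.67
tcp_pos: [0.5604, 0.211, 0.2057]
orientation: [0.01, 2.621, -0.009]
contact_force: [0.4, -0.8, -2.9]
grip_width: 0.0153
```

Run:
```python
from h import *
t=B+(.065+.040)*u+.0045*n_
delta(t+.05*n_,RB)
for n,(a,b) in {"scene":(310,230),"top":(130,120)}.items():
    f=imaging.grab_frame(n); cv2.imwrite(f"pics/{n}5.png",cv2.resize(f[b:b+160,a:a+200],None,fx=4,fy=4,interpolation=cv2.INTER_CUBIC))
```

```text
t 7.67 tcp [0.5604 0.211  0.2057] F [ 0.4 -0.8 -2.9] M [-0.08  0.91 -0.09] w 0.0153
j [-0.05  0.26 -0.66  2.1   0.94  0.6   0.17]
xyz cm [-0.57  0.2   6.9 ] |6.9| rot deg [-0.05 -0.19  0.47]
```

View pics/scene5.png

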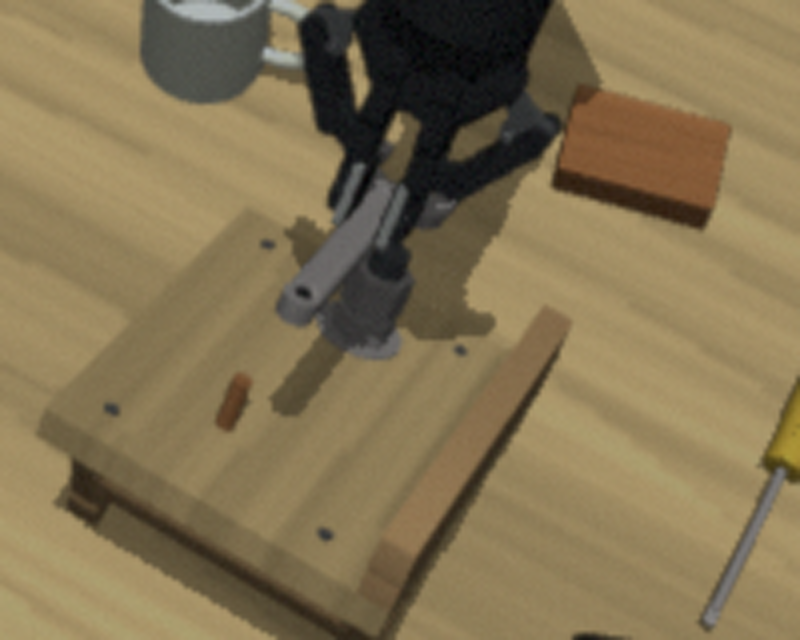

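View pics/top5.png

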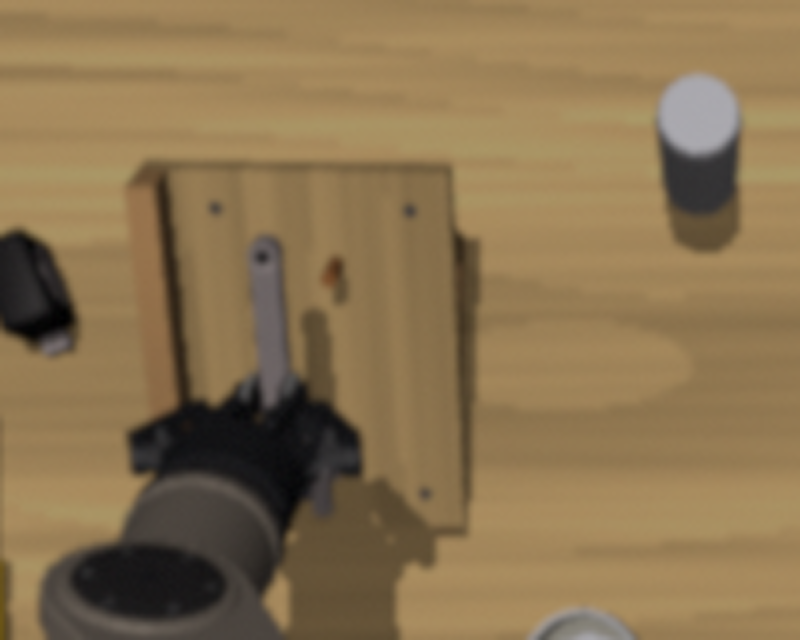

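```bash
cat > ov.py <<'E'
from h import *
import sys
def overlay(tag,e=0,wins={"scene":(310,230),"top":(130,120)},W=200,Hh=160,k=4,board=True,shift={"scene":(0,0),"top":(0,0)},zt=4.5,tool=True):
    o=r.get_obs();Rc=R.from_rotvec(o["orientation"])
    m=lambda x,y,z:Rc.apply(np.array([x,y,z])/1000)+o["tcp_pos"]
    for n,(a,b) in wins.items():
        f=imaging.grab_frame(n); img=cv2.resize(f[b:b+Hh,a:a+W],None,fx=k,fy=k,interpolation=cv2.INTER_CUBIC)
        P=lambda pts:((proj(n,pts)+shift[n]-[a,b]+.5)*k).astype(int)
        if tool:
            cv2.polylines(img,[P([m(x+e,y,zt-8) for x,y in [(81,27.2),(81,15.7),(47,15.7),(47,-15.7),(81,-15.7),(81,-27.2)]])],False,(0,255,0),1)
            cv2.polylines(img,[P([m(x+e,y,zt-12) for x,y in [(33,9),(-85,9),(-85,-9),(33,-9)]])],True,(0,255,0),1)
        if board:
            b_=lambda x,y,z:B+x/1000*u+y/1000*l+z/1000*n_
            cv2.polylines(img,[P([b_(x,y,0) for x,y in [(-55,-95),(190,-95),(190,77),(-55,77)]])],True,(255,0,0),1)
            cv2.polylines(img,[P([b_(130,-22,z) for z in (0,30)])],False,(255,0,255),1)
            cv2.polylines(img,[P([b_(0,0,z) for z in (0,55)])],False,(0,0,255),1)
            for z,rr in((55,10),(0,20)):
                cv2.polylines(img,[P([b_(rr*np.cos(t),rr*np.sin(t),z) for t in np.arange(0,6.3,.2)])],True,(0,255,255),1)
        cv2.imwrite(f"pics/{tag}_{n}.png",img)
E
python3 - <<'E'
from ov import *
overlay("a")
E
```

```text
(no output)
```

View pics/a_scene.png

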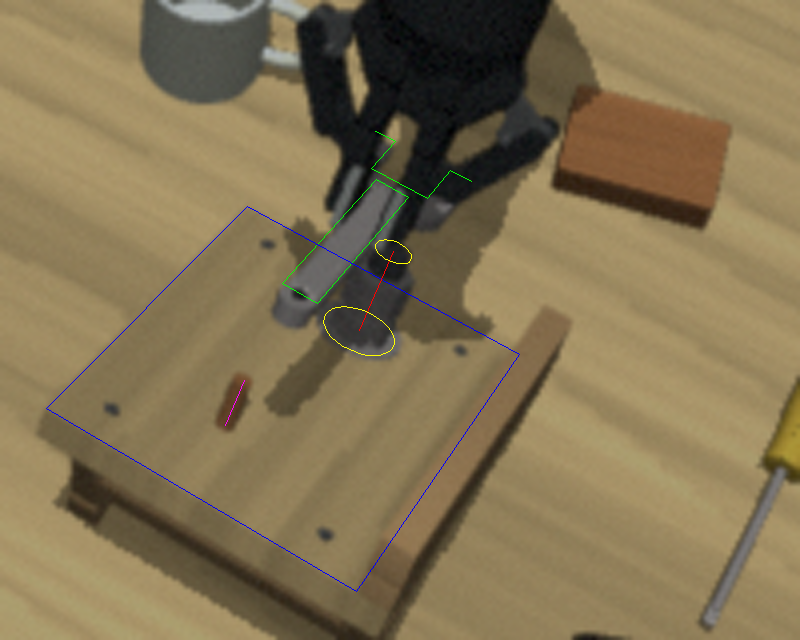

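View pics/a_top.png

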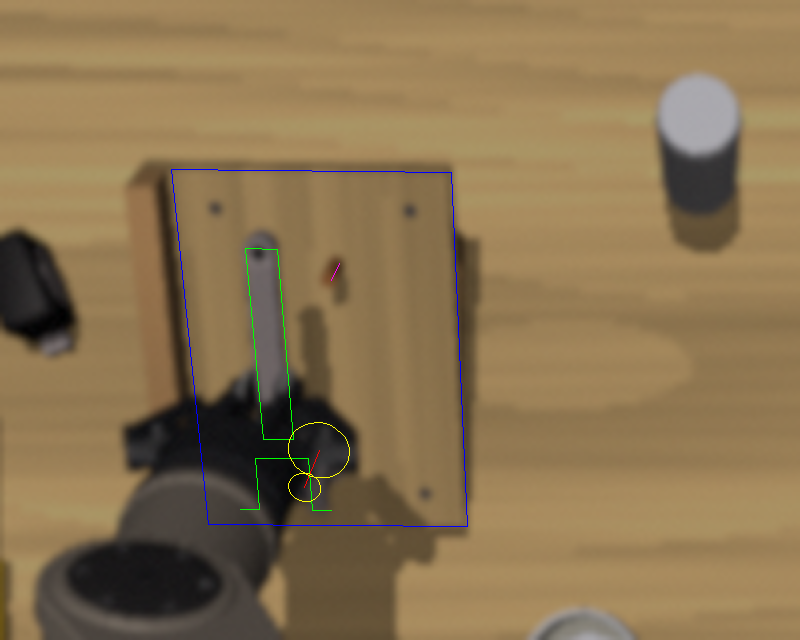

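Run:
```python
from h import *
np.set_printoptions(precision=4,suppress=True)
def cen(img,p,w=2):
    g=cv2.cvtColor(img,cv2.COLOR_BGR2GRAY).astype(float)
    a,b=int(round(p[0])),int(round(p[1])); s=g[b-w:b+w+1,a-w:a+w+1]
    wt=np.clip(np.median(s)-s-5,0,None); yy,xx=np.mgrid[b-w:b+w+1,a-w:a+w+1]
    return np.array([(wt*xx).sum(),(wt*yy).sum()])/wt.sum()
fs,ft=imaging.grab_frame("scene"),imaging.grab_frame("top")
a=cen(fs,np.array((303,292))/4+[310,230]-.5); b=cen(ft,np.array((263,256))/4+[130,120]-.5)
o=r.get_obs();Rc=R.from_rotvec(o["orientation"])
p,e=tri(a,b); print(a,b,p,e,"in tool mm",1000*Rc.inv().apply(p-o["tcp_pos"]),o["tcp_pos"],o["clock"])
for n,f,c in(("scene",fs,(370,290)),("top",ft,(195,180))):
    x,y=c; cv2.imwrite(f"pics/b_{n}.png",cv2.resize(f[y-25:y+35,x-35:x+45],None,fx=10,fy=10,interpolation=cv2.INTER_CUBIC))
```

```text
[385.1824 303.4559] [193.7898 182.3503] [0.6314 0.2117 0.253 ] 0.0016960502020387127 in tool mm [-78.9888  -0.4056  -3.5382] [0.5649 0.2132 0.2104] 7.9667
```

View pics/b_scene.png

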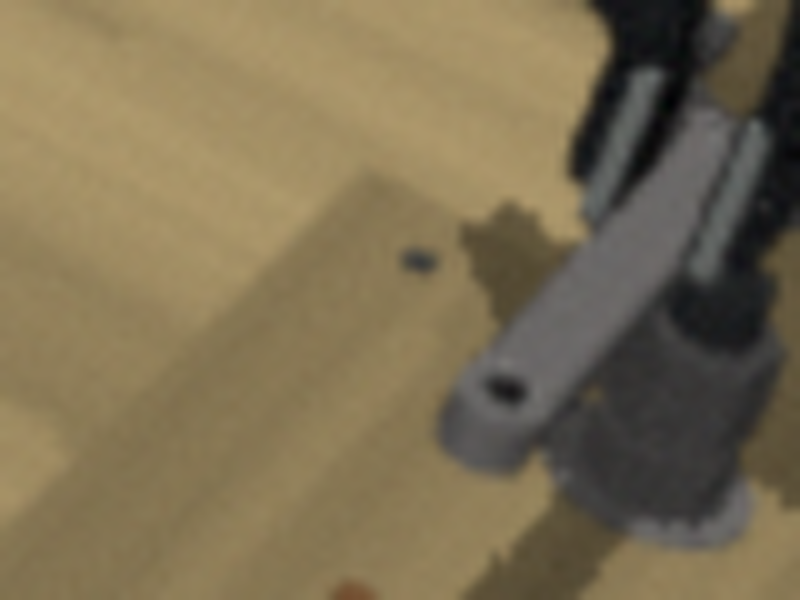

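View pics/b_top.png

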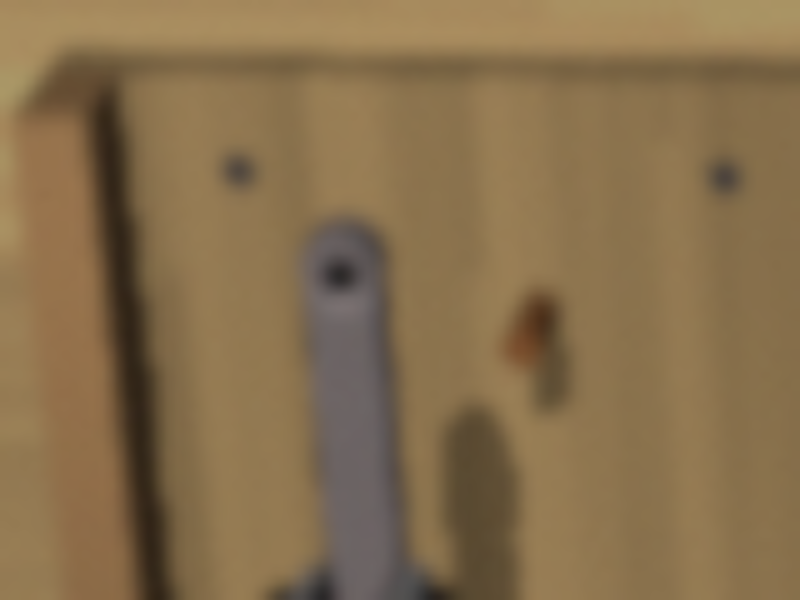

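The arm had still been moving when I took those overlays. With settled poses, triangulation is biased by about 4 mm low and 3 mm up-slope, and I fold that into the nut position.

```bash
sed -i 's/^B=.*/B=np.array([.5315,.2135,.053])/' h.py
python3 - <<'E'
from h import *
print(tri((400,312.3),(209.1,232.5)))
t=B+(.065+.040)*u+.0045*n_
delta(t+.03*n_,RB)
E
```

```text
(array([0.53493386, 0.21432162, 0.04779308]), np.float64(0.0006523629838834593))
t 7.97 tcp [0.5649 0.2132 0.2104] F [-0.5 -0.3 -2.7] M [0.02 0.75 0.01] w 0.0152
j [-0.05  0.26 -0.66  2.09  0.93  0.61  0.17]
xyz cm [ 0.26 -0.03  8.51] |8.5| rot deg [ 0.07  0.04 -0.03]
```

Call:
jog_arm --rows '[{"xyz":[0,0,2],"delta_rot":[0,0,0],"fingers":1},{"xyz":[0,0,4],"delta_rot":[0,0,0],"fingers":1},{"xyz":[0,0,6],"delta_rot":[0,0,0],"fingers":1},{"xyz":[0,0,7.5],"delta_rot":[0,0,0],"fingers":1},{"xyz":[0,0,7.5],"delta_rot":[0,0,0],"fingers":1}]'

```text
clock: 8.38
tcp_pos: [0.6031, 0.2119, 0.1437]
orientation: [0.023, 2.619, -0.005]
contact_force: [-0.7, 0.0, -2.4]
grip_width: 0.015
```

Run:
```python
from ov import *
for i in range(4): imaging.grab_frame("top")
t=B+(.065+.040)*u+.0045*n_
delta(t+.0*n_,RB)
overlay("c")
```

```text
t 8.58 tcp [0.6027 0.2135 0.147 ] F [ 0.  -0.4 -3.2] M [ 0.05  0.83 -0.05] w 0.0150
j [-0.11  0.41 -0.56  2.08  1.16  0.55 -0.01]
xyz cm [ 0.37 -0.12  4.13] |4.1| rot deg [ 0.13  0.13 -0.05]
```

View pics/c_scene.png

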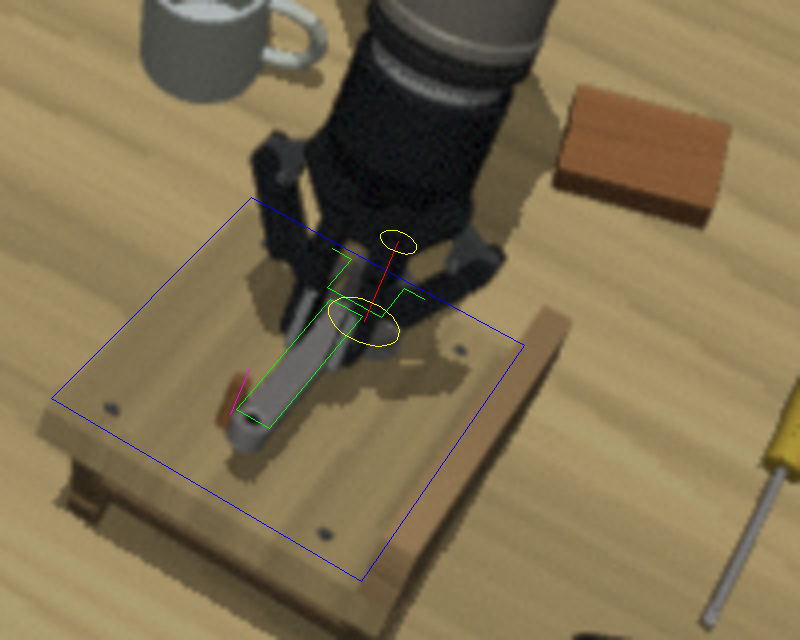

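View pics/c_top.png

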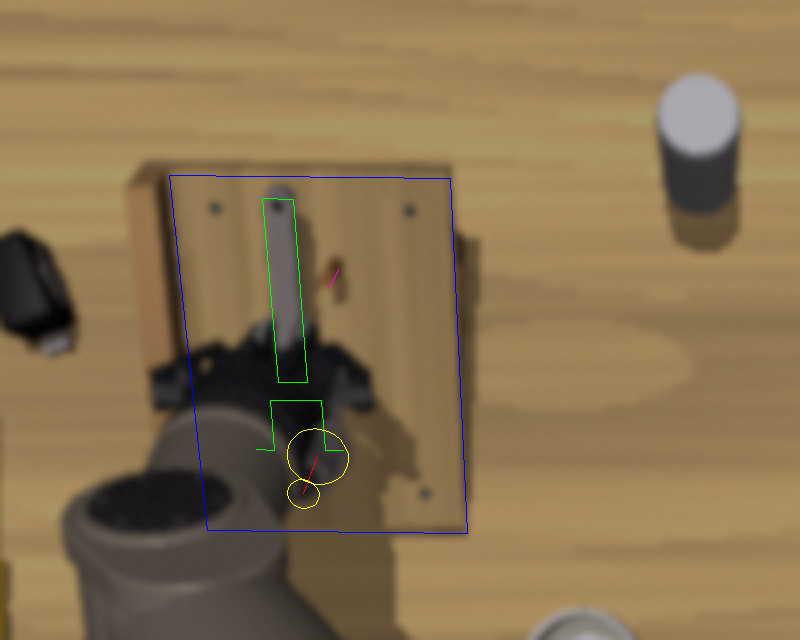

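The spanner now sits over the board, and the overlay and the board edge show the same camera shift, so the relative placement is good. Lowering next.

Call:
jog_arm --rows '[{"xyz":[0.3,-0.1,1],"delta_rot":[0,0,0],"fingers":1},{"xyz":[0.3,-0.1,2],"delta_rot":[0,0,0],"fingers":1},{"xyz":[0.3,-0.1,2.8],"delta_rot":[0,0,0],"fingers":1},{"xyz":[0.3,-0.1,3.3],"delta_rot":[0,0,0],"fingers":1},{"xyz":[0.3,-0.1,3.3],"delta_rot":[0,0,0],"fingers":1}]'

```text
clock: 9.1
tcp_pos: [0.6168, 0.2119, 0.1164]
orientation: [0.021, 2.616, -0.003]
contact_force: [-0.4, 1.1, -2.3]
grip_width: 0.0149
```

Call:
jog_arm --rows '[{"xyz":[0,0,0.1],"delta_rot":[0,0,0],"fingers":1},{"xyz":[0,0,0.2],"delta_rot":[0,0,0],"fingers":1},{"xyz":[0,0,0.3],"delta_rot":[0,0,0],"fingers":1},{"xyz":[0,0,0.4],"delta_rot":[0,0,0],"fingers":1},{"xyz":[0,0,0.5],"delta_rot":[0,0,0],"fingers":1}]'

```text
clock: 9.52
tcp_pos: [0.6193, 0.2119, 0.1122]
orientation: [0.021, 2.616, -0.003]
contact_force: [-0.0, 0.1, -3.2]
grip_width: 0.0154
```

```bash
cat >> h.py <<'E'
def bf():
    o=r.get_obs(); p=o["tcp_pos"]-B; F=o["contact_force"]
    print("t %.2f"%o["clock"],"board mm u,l,n",np.round(1000*np.array([p@u,p@l,p@n_]),1),"F uln",np.round([F@u,F@l,F@n_],1),"M uln",np.round([o["moment"]@a for a in (u,l,n_)],2))
E
python3 - <<'E'
from h import *
bf()
t=B+(.065+.040)*u+.0045*n_
delta(t,RB)
E
```

```text
t 9.52 board mm u,l,n [105.7  -0.2   7.3] F uln [-1.6  0.1 -2.8] M uln [ 0.02  0.86 -0.01]
t 9.52 tcp [0.6193 0.2119 0.1122] F [-0.   0.1 -3.2] M [0.04 0.86 0.01] w 0.0154
j [-0.14  0.48 -0.52  2.07  1.28  0.53 -0.11]
xyz cm [0.07 0.02 0.28] |0.3| rot deg [ 0.11  0.13 -0.05]
```

Call:
jog_arm --rows '[{"xyz":[0,0,0.1],"delta_rot":[0,0,0],"fingers":1},{"xyz":[0,0,0.15],"delta_rot":[0,0,0],"fingers":1},{"xyz":[0,0,0.2],"delta_rot":[0,0,0],"fingers":1},{"xyz":[0,0,0.25],"delta_rot":[0,0,0],"fingers":1},{"xyz":[0,0,0.3],"delta_rot":[0,0,0],"fingers":1}]'

```text
clock: 9.93
tcp_pos: [0.6208, 0.2119, 0.1097]
orientation: [0.021, 2.615, -0.003]
contact_force: [-7.7, -2.6, 6.7]
grip_width: 0.0154
```

```bash
python3 -c "
from h import *
bf()"
```

```text
t 9.93 board mm u,l,n [105.7  -0.2   4.5] F uln [-3.3 -2.7  9.7] M uln [-0.45  1.17 -0.01]
```

Contact came exactly at the predicted height (4.5 mm). Now sliding down-slope.

Call:
jog_arm --rows '[{"xyz":[0.4,0,-0.05],"delta_rot":[0,0,0],"fingers":1},{"xyz":[0.8,0,-0.05],"delta_rot":[0,0,0],"fingers":1},{"xyz":[1.2,0,-0.05],"delta_rot":[0,0,0],"fingers":1},{"xyz":[1.6,0,-0.05],"delta_rot":[0,0,0],"fingers":1},{"xyz":[1.8,0,-0.05],"delta_rot":[0,0,0],"fingers":1}]'

```text
clock: 10.35
tcp_pos: [0.604, 0.2122, 0.1005]
orientation: [0.02, 2.616, -0.003]
contact_force: [0.1, 0.7, -2.4]
grip_width: 0.0151
```

```bash
python3 -c "
from ov import *
bf()
overlay('d')
bf()"
```

```text
t 10.35 board mm u,l,n [86.6 -0.2  4.9] F uln [-1.1  0.7 -2.1] M uln [-0.   0.8  0. ]
t 10.45 board mm u,l,n [86.9 -0.1  4.9] F uln [-1.1  0.2 -3. ] M uln [-0.02  0.78 -0.04]
```

View pics/d_scene.png

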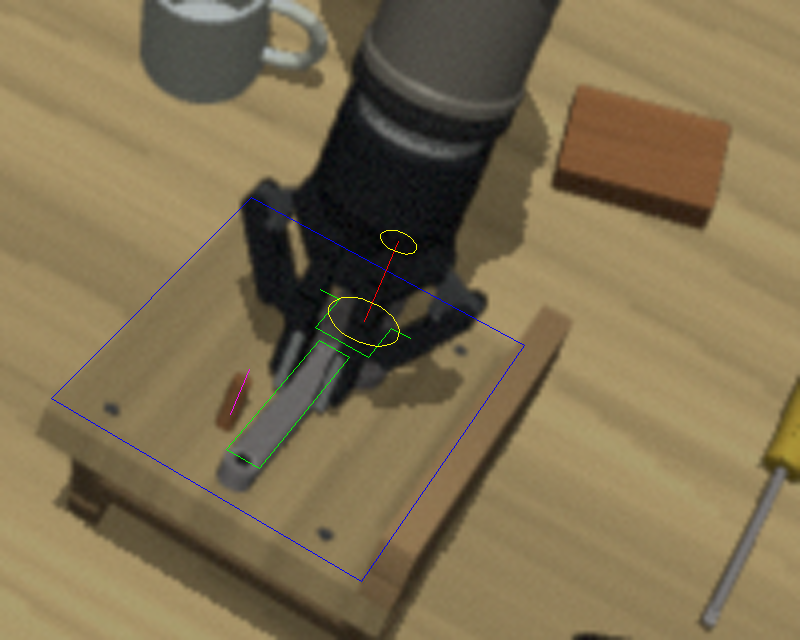

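View pics/d_top.png

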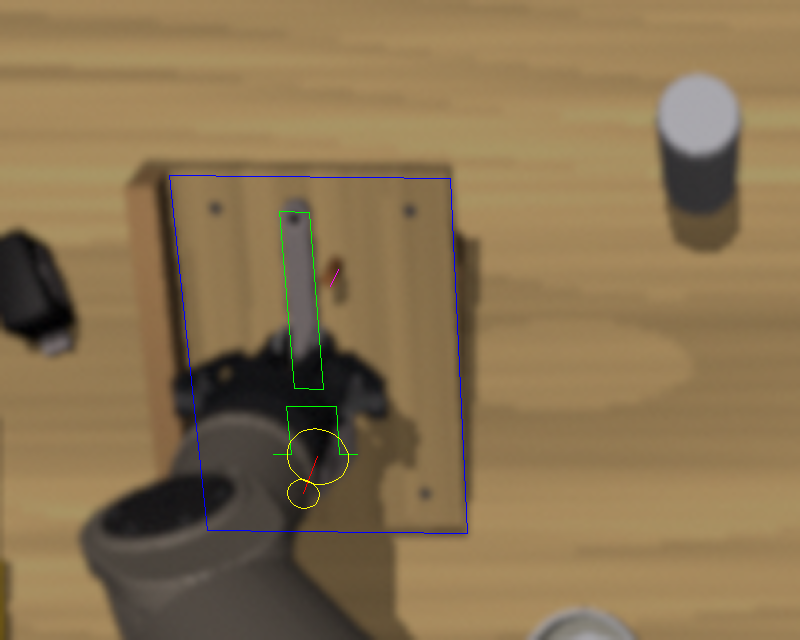

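Call:
jog_arm --rows '[{"xyz":[0.3,0,0],"delta_rot":[0,0,0],"fingers":1},{"xyz":[0.5,0,0],"delta_rot":[0,0,0],"fingers":1},{"xyz":[0.7,0,0],"delta_rot":[0,0,0],"fingers":1},{"xyz":[0.9,0,0],"delta_rot":[0,0,0],"fingers":1},{"xyz":[1.1,0,0],"delta_rot":[0,0,0],"fingers":1}]'

```text
clock: 10.87
tcp_pos: [0.5947, 0.2124, 0.0951]
orientation: [0.02, 2.616, -0.003]
contact_force: [0.7, 0.0, -2.7]
grip_width: 0.015
```

```bash
python3 -c "
from ov import *
bf()"
```

```text
t 10.87 board mm u,l,n [75.8 -0.1  4.9] F uln [-0.8  0.  -2.7] M uln [-0.04  0.81 -0.02]
```

Call:
jog_arm --rows '[{"xyz":[0.15,0,0],"delta_rot":[0,0,0],"fingers":1},{"xyz":[0.3,0,0],"delta_rot":[0,0,0],"fingers":1},{"xyz":[0.45,0,0],"delta_rot":[0,0,0],"fingers":1},{"xyz":[0.6,0,0],"delta_rot":[0,0,0],"fingers":1},{"xyz":[0.75,0,0],"delta_rot":[0,0,0],"fingers":1}]'

```text
clock: 11.28
tcp_pos: [0.5903, 0.2125, 0.0929]
orientation: [0.021, 2.612, -0.003]
contact_force: [7.5, -0.1, 2.0]
grip_width: 0.015
```

```bash
python3 -c "
from ov import *
bf()
overlay('e')"
```

```text
t 11.28 board mm u,l,n [70.9 -0.1  5.1] F uln [ 7.5  0.  -2. ] M uln [-0.1  -1.14  0.05]
```

View pics/e_scene.png

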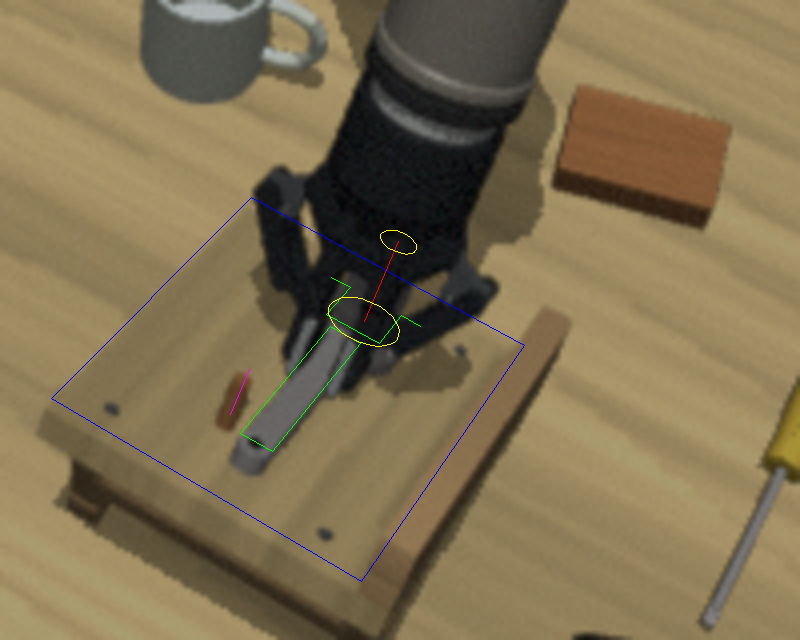

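Call:
jog_arm --rows '[{"xyz":[0.1,0,0.05],"delta_rot":[0,0,0],"fingers":1},{"xyz":[0.2,0,0.05],"delta_rot":[0,0,0],"fingers":1},{"xyz":[0.3,0,0.1],"delta_rot":[0,0,0],"fingers":1},{"xyz":[0.4,0,0.1],"delta_rot":[0,0,0],"fingers":1},{"xyz":[0.4,0,0.1],"delta_rot":[0,0,0],"fingers":1}]'

```text
clock: 11.8
tcp_pos: [0.5905, 0.2125, 0.0925]
orientation: [0.023, 2.606, -0.004]
contact_force: [5.9, -1.5, 5.4]
grip_width: 0.0153
```

```bash
python3 -c "
from ov import *
bf()
delta(B,RB)"
```

```text
t 11.80 board mm u,l,n [70.8 -0.1  4.7] F uln [ 7.9 -1.4  1.7] M uln [-0.25 -1.26  0.05]
t 11.80 tcp [0.5905 0.2125 0.0925] F [ 5.9 -1.5  5.4] M [-0.27 -1.26 -0.08] w 0.0153
j [-0.19  0.48 -0.5   2.14  1.41  0.52 -0.3 ]
xyz cm [ 7.09 -0.01  0.39] |7.1| rot deg [ 0.05  0.66 -0.14]
```

It stops firmly at 70.8 mm (jaw bottomed on the nut vertex). Releasing and backing off to check.

Call:
jog_arm --rows '[{"xyz":[0,0,0],"delta_rot":[0,0,0],"fingers":0.4},{"xyz":[0,0,0],"delta_rot":[0,0,0],"fingers":0.4},{"xyz":[0,0,0],"delta_rot":[0,0,0],"fingers":0.4},{"xyz":[0,0,0],"delta_rot":[0,0,0],"fingers":0.4},{"xyz":[0,0,-1],"delta_rot":[0,0,0],"fingers":0.4}]'

```text
clock: 12.22
tcp_pos: [0.5846, 0.212, 0.0994]
orientation: [0.023, 2.609, -0.005]
contact_force: [-0.3, -0.3, -0.1]
grip_width: 0.051
```

Call:
jog_arm --rows '[{"xyz":[0,0,-3],"delta_rot":[0,0.7,0],"fingers":0.4},{"xyz":[0,0,-6],"delta_rot":[0,0.7,0],"fingers":0.4},{"xyz":[0,0,-9],"delta_rot":[0,0.7,0],"fingers":0.4},{"xyz":[0,0,-12],"delta_rot":[0,0.7,0],"fingers":0.4},{"xyz":[0,0,-13],"delta_rot":[0,0.7,0],"fingers":0.4}]'

```text
clock: 12.63
tcp_pos: [0.5172, 0.2146, 0.2144]
orientation: [0.02, 2.619, -0.002]
contact_force: [0.1, 0.6, 0.3]
grip_width: 0.0512
```

```bash
python3 -c "
from ov import *
bf()
overlay('f',tool=False)"
```

```text
t 12.63 board mm u,l,n [ 68.3   0.9 146.9] F uln [0.3 0.6 0.2] M uln [-0.03  0.5  -0.  ]
```

View pics/f_scene.png

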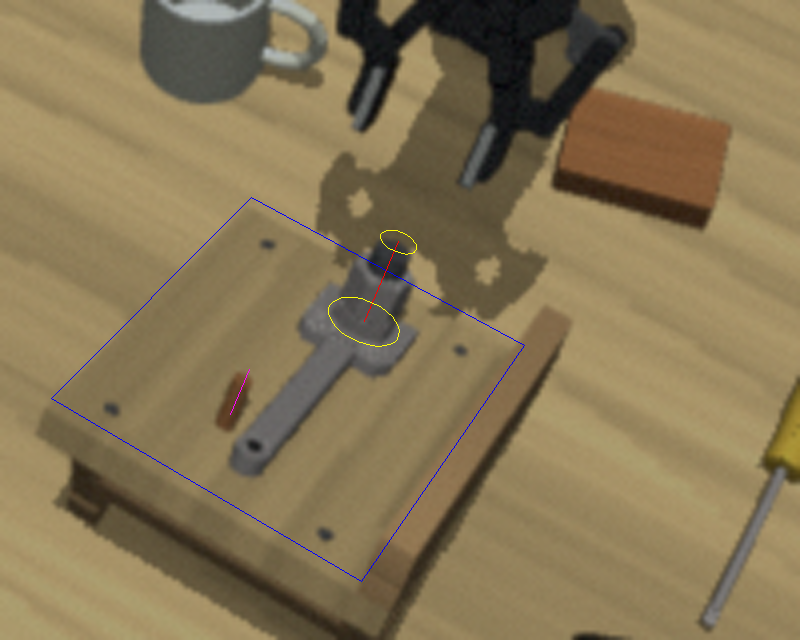

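View pics/f_top.png

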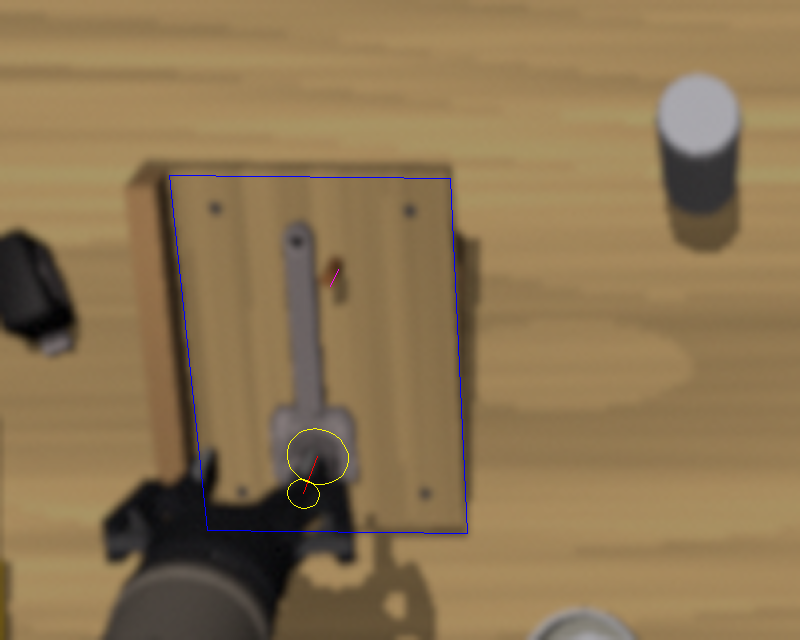

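Run:
```python
from h import *
for n,(x,y) in {"scene":(375,275),"top":(175,160)}.items():
    f=imaging.grab_frame(n); cv2.imwrite(f"pics/g_{n}.png",cv2.resize(f[y:y+80,x:x+70] if n=="top" else f[y:y+75,x-10:x+55],None,fx=8,fy=8,interpolation=cv2.INTER_CUBIC))
```

```text
(no output)
```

View pics/g_scene.png

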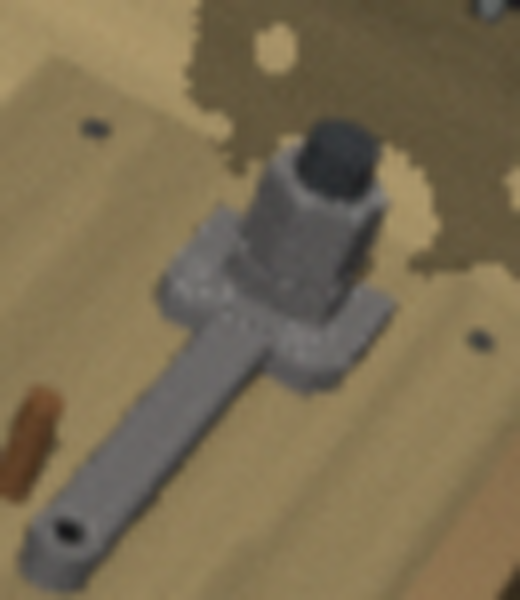

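View pics/g_top.png

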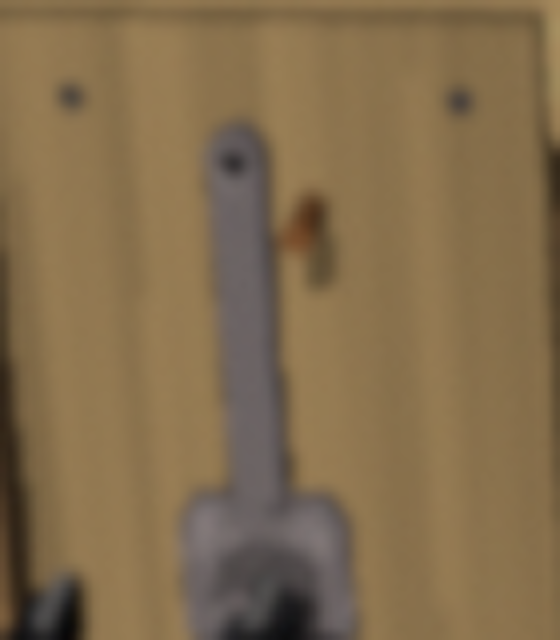

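Run:
```python
from h import *
b_=lambda x,y,z:B+x/1000*u+y/1000*l+z/1000*n_
hs=np.array([373.5,341.25]);ts=np.array([407.5,293.1]); ht=np.array([232/8+175,160/8+160])-.4; tt0=np.array([206.1,240.5])
for hx in (146.8,148.8):
    bs=hs-proj("scene",b_(hx,-.1,12.2))[0]; bt=ht-proj("top",b_(hx,-.1,12.2))[0]
    print(hx,"bias",bs,bt)
    for bu in (0,2,4,6):
        print(bu,"scene res",ts-bs-proj("scene",b_(bu,0,55))[0],"top",tt0-bt-proj("top",b_(bu,0,55))[0])
print("px per mm u", proj("scene",b_(1,0,55))-proj("scene",b_(0,0,55)), "l",proj("scene",b_(0,1,55))-proj("scene",b_(0,0,55)), "n",proj("scene",b_(0,0,56))-proj("scene",b_(0,0,55)))
```

```text
146.8 bias [-1.80526165  3.02620531] [-0.31452478 -2.44615843]
0 scene res [0.14681294 0.07639317] top [ 1.06813939 -0.05071074]
2 scene res [ 0.47989069 -0.31773548] top [1.12732661 0.66187073]
4 scene res [ 0.81379697 -0.71284453] top [1.18659011 1.37537041]
6 scene res [ 1.14853487 -1.10893764] top [1.24593001 2.08979008]
148.8 bias [-1.39996409  2.53565694] [-0.25322158 -1.67939803]
0 scene res [-0.25848462  0.56694155] top [ 1.00683619 -0.81747115]
2 scene res [0.07459313 0.1728129 ] top [ 1.06602341 -0.10488967]
4 scene res [ 0.40849941 -0.22229615] top [1.12528691 0.60861001]
6 scene res [ 0.74323731 -0.61838926] top [1.18462681 1.32302967]
px per mm u [[-0.1664355  0.196942 ]] l [[0.41975617 0.22627315]] n [[ 0.16074064 -0.36861893]]
```

The pictures show the jaw fully round the nut, the handle running up the slope with the dowel just to its right, and the spanner flat. The refined nut position is about +4 mm in u. Next I position over the locknut, turned about 8° clockwise.

```bash
sed -i 's/^B=.*/B=np.array([.5350,.2134,.0550])/' h.py
cat >> h.py <<'E'
def RBcw(deg): return RB@R.from_rotvec([0,0,np.radians(deg)]).as_matrix()
def bt(uu,ll,nn): return B+(uu*u+ll*l+nn*n_)/1000
E
python3 - <<'E'
from h import *
bf()
delta(bt(0,0,120),RBcw(9))
E
```

```text
t 12.83 board mm u,l,n [ 63.7  -1.  143.2] F uln [ 0.9  0.7 -0.5] M uln [ 0.02  0.5  -0.02]
t 12.83 tcp [0.5185 0.2126 0.2109] F [1.  0.7 0. ] M [ 0.04  0.5  -0.01] w 0.0510
j [-0.09  0.19 -0.66  2.17  0.89  0.6   0.14]
xyz cm [6.36 0.09 2.35] |6.8| rot deg [-0.06 -0.21  8.88]
```

Call:
jog_arm --rows '[{"xyz":[2,0.1,0],"delta_rot":[0,-0.2,3],"fingers":0.3},{"xyz":[4,0.1,0.5],"delta_rot":[0,-0.2,6],"fingers":0.3},{"xyz":[6,0.1,1],"delta_rot":[0,-0.2,9],"fingers":0.3},{"xyz":[6.4,0.1,2],"delta_rot":[0,-0.2,9],"fingers":0.3},{"xyz":[6.4,0.1,2.3],"delta_rot":[0,-0.2,9],"fingers":0.3}]'

```text
clock: 13.25
tcp_pos: [0.4726, 0.2133, 0.1557]
orientation: [0.227, 2.614, 0.045]
contact_force: [0.8, -0.5, 0.0]
grip_width: 0.0595
```

Run:
```python
from ov import *
for i in range(3): imaging.grab_frame("top")
bf()
delta(bt(0,0,60),RBcw(9))
overlay("h",tool=False,wins={"scene":(330,210)},W=120,Hh=110,k=6,shift={"scene":(-1.3,2.4)})
```

```text
t 13.40 board mm u,l,n [ -0.6  -0.  119.6] F uln [ 0.6  0.2 -0.5] M uln [ 0.04  0.54 -0.01]
t 13.40 tcp [0.4747 0.2143 0.1583] F [ 0.8  0.2 -0.2] M [0.05 0.54 0.01] w 0.0598
j [-0.2   0.23 -0.63  2.3   1.12  0.56 -0.34]
xyz cm [-0.06  0.02  5.96] |6.0| rot deg [-0.1  -0.1  -0.12]
```

View pics/h_scene.png

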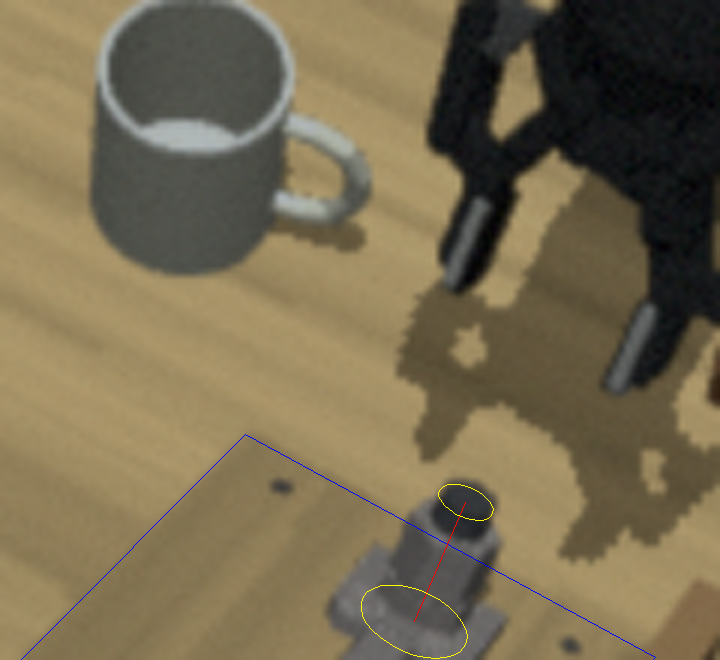

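The screw-top overlay agrees within about 1 px, and the fingers straddle the screw's axis. Descending.

Call:
jog_arm --rows '[{"xyz":[-0.1,0,2],"delta_rot":[0,0,0],"fingers":0.3},{"xyz":[-0.1,0,4],"delta_rot":[0,0,0],"fingers":0.3},{"xyz":[-0.1,0,6],"delta_rot":[0,0,0],"fingers":0.3},{"xyz":[-0.1,0,7],"delta_rot":[0,0,0],"fingers":0.3},{"xyz":[-0.1,0,7.5],"delta_rot":[0,0,0],"fingers":0.3}]'

```text
clock: 13.87
tcp_pos: [0.5141, 0.2132, 0.0935]
orientation: [0.231, 2.61, 0.048]
contact_force: [0.3, 0.2, -1.2]
grip_width: 0.0596
```

Run:
```python
from ov import *
for i in range(2): imaging.grab_frame("top")
bf()
delta(bt(0,0,21),RBcw(9))
overlay("i",tool=False,wins={"scene":(350,230)},W=120,Hh=110,k=6,board=False)
```

```text
t 13.97 board mm u,l,n [ 1.1 -0.3 44.6] F uln [-0.5  0.4 -0.1] M uln [-0.02  0.51  0.03]
t 13.97 tcp [0.5136 0.2135 0.0941] F [-0.4  0.4 -0.3] M [-0.02  0.51  0.01] w 0.0595
j [-0.24  0.4  -0.54  2.27  1.43  0.54 -0.59]
xyz cm [0.11 0.01 2.36] |2.4| rot deg [-0.1  -0.07 -0.19]
```

View pics/i_scene.png

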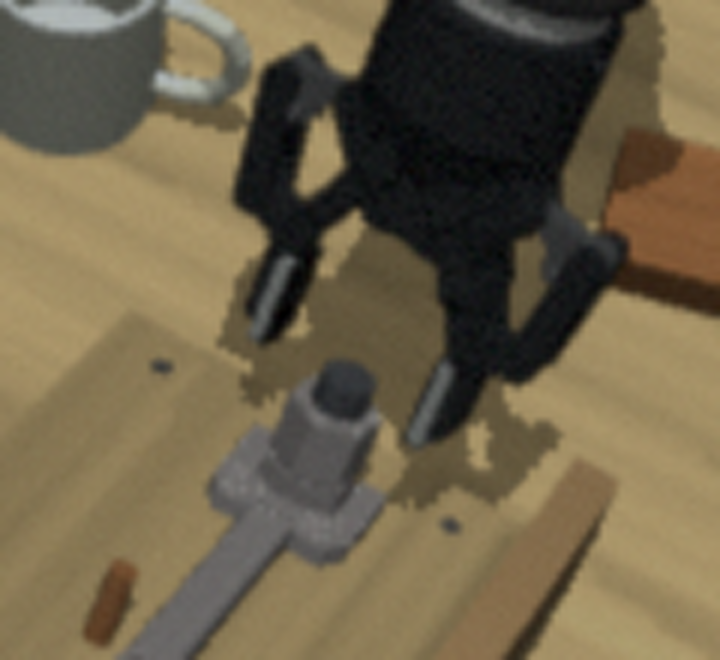

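Call:
jog_arm --rows '[{"xyz":[0.1,0,0.8],"delta_rot":[-0.1,-0.1,0],"fingers":0.3},{"xyz":[0.1,0,1.5],"delta_rot":[-0.1,-0.1,0],"fingers":0.3},{"xyz":[0.1,0,2],"delta_rot":[-0.1,-0.1,0],"fingers":0.3},{"xyz":[0.1,0,2.3],"delta_rot":[-0.1,-0.1,0],"fingers":0.3},{"xyz":[0.1,0,2.3],"delta_rot":[-0.1,-0.1,0],"fingers":0.3}]'

```text
clock: 14.43
tcp_pos: [0.5243, 0.2137, 0.0744]
orientation: [0.23, 2.607, 0.051]
contact_force: [-0.2, 0.8, -0.3]
grip_width: 0.0601
```

Call:
jog_arm --rows '[{"xyz":[0,0,0],"delta_rot":[0,0,0],"fingers":0.6},{"xyz":[0,0,0],"delta_rot":[0,0,0],"fingers":0.7},{"xyz":[0,0,0],"delta_rot":[0,0,0],"fingers":1},{"xyz":[0,0,0],"delta_rot":[0,0,0],"fingers":1},{"xyz":[0,0,0],"delta_rot":[0,0,0],"fingers":1}]' --grip_force 40

```text
clock: 14.85
tcp_pos: [0.5243, 0.2141, 0.0751]
orientation: [0.229, 2.607, 0.052]
contact_force: [-3.0, 0.0, 6.5]
grip_width: 0.0295
```

Run:
```python
from ov import *
bf()
delta(bt(0,0,21),RBcw(9))
overlay("j",tool=False,wins={"scene":(350,230)},W=120,Hh=110,k=6,board=False)
```

```text
t 14.85 board mm u,l,n [ 0.8  0.5 22.7] F uln [ 0.6 -0.   7.1] M uln [-0.14  0.57 -0.13]
t 14.85 tcp [0.5243 0.2141 0.0751] F [-3.   0.   6.5] M [-0.05  0.57 -0.18] w 0.0295
j [-0.24  0.45 -0.52  2.27  1.53  0.54 -0.67]
xyz cm [ 0.07 -0.06  0.17] |0.2| rot deg [ 0.08  0.12 -0.18]
```

View pics/j_scene.png

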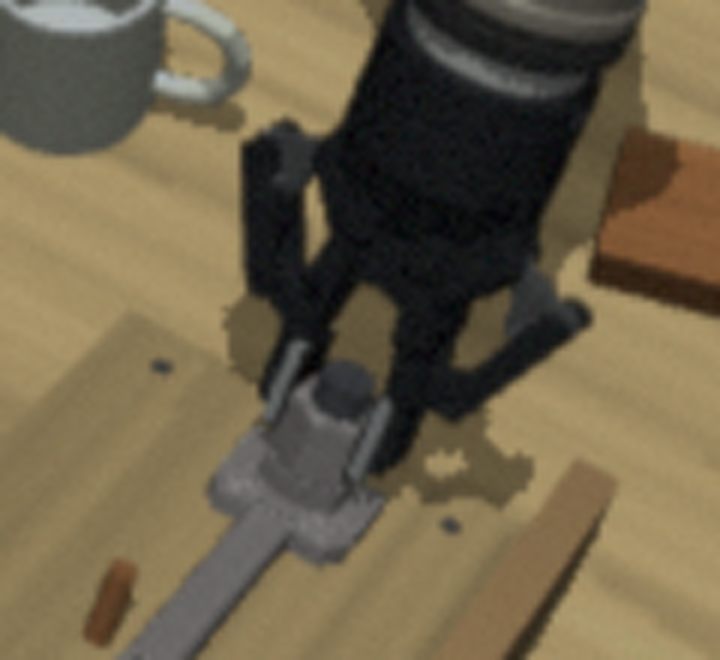

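Gripped on the flats (29.5 mm opening). Turning clockwise, watching the moment.

Call:
jog_arm --rows '[{"xyz":[0,0,-0.1],"delta_rot":[0,0,4],"fingers":1},{"xyz":[0,0,-0.1],"delta_rot":[0,0,8],"fingers":1},{"xyz":[0,0,-0.1],"delta_rot":[0,0,12],"fingers":1},{"xyz":[0,0,-0.1],"delta_rot":[0,0,16],"fingers":1},{"xyz":[0,0,-0.1],"delta_rot":[0,0,20],"fingers":1}]' --grip_force 60

```text
clock: 15.32
tcp_pos: [0.5242, 0.2144, 0.0754]
orientation: [0.684, 2.537, 0.176]
contact_force: [7.7, 1.8, -10.5]
grip_width: 0.0285
```

Run:
```python
from ov import *
bf()
delta(bt(0,0,22),RBcw(9))
overlay("k",tool=False,wins={"scene":(340,250)},W=130,Hh=100,k=6,board=False)
```

```text
t 15.32 board mm u,l,n [ 0.9  0.9 23.1] F uln [  1.4   1.9 -12.9] M uln [0.66 0.34 0.37]
t 15.32 tcp [0.5242 0.2144 0.0754] F [  7.7   1.8 -10.5] M [0.39 0.33 0.65] w 0.0285
j [-0.23  0.45 -0.54  2.26  1.53  0.55 -1.02]
xyz cm [ 0.03 -0.12  0.11] |0.2| rot deg [  0.13   0.05 -20.33]
```

View pics/k_scene.png

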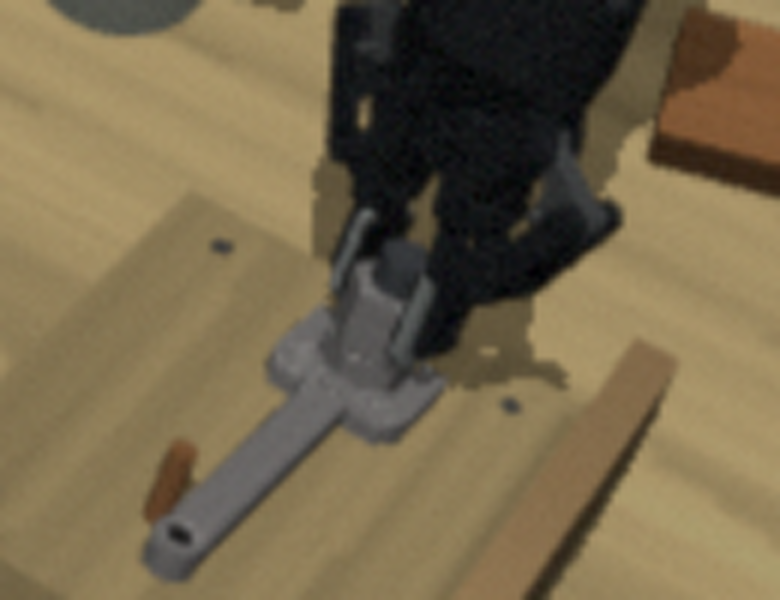

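Call:
jog_arm --rows '[{"xyz":[0,0,0.05],"delta_rot":[0,0,5],"fingers":1},{"xyz":[0,0,0.05],"delta_rot":[0,0,10],"fingers":1},{"xyz":[0,0,0.05],"delta_rot":[0,0,15],"fingers":1},{"xyz":[0,0,0.05],"delta_rot":[0,0,20],"fingers":1},{"xyz":[0,0,0.05],"delta_rot":[0,0,25],"fingers":1}]'

```text
clock: 15.78
tcp_pos: [0.5246, 0.2148, 0.0754]
orientation: [1.238, 2.348, 0.327]
contact_force: [-1.6, -0.1, 2.2]
grip_width: 0.0285
```

Run:
```python
from ov import *
bf()
delta(bt(0,0,22),RBcw(9))
overlay("l",tool=False,wins={"scene":(340,250)},W=130,Hh=100,k=6,board=False)
```

```text
t 15.78 board mm u,l,n [ 1.2  1.3 22.9] F uln [-0.3 -0.1  2.7] M uln [0.09 0.43 0.35]
t 15.78 tcp [0.5246 0.2148 0.0754] F [-1.6 -0.1  2.2] M [-0.09  0.43  0.35] w 0.0285
j [-0.21  0.46 -0.56  2.26  1.53  0.56 -1.46]
xyz cm [-0.04 -0.17  0.09] |0.2| rot deg [  0.2    0.05 -45.76]
```

View pics/l_scene.png

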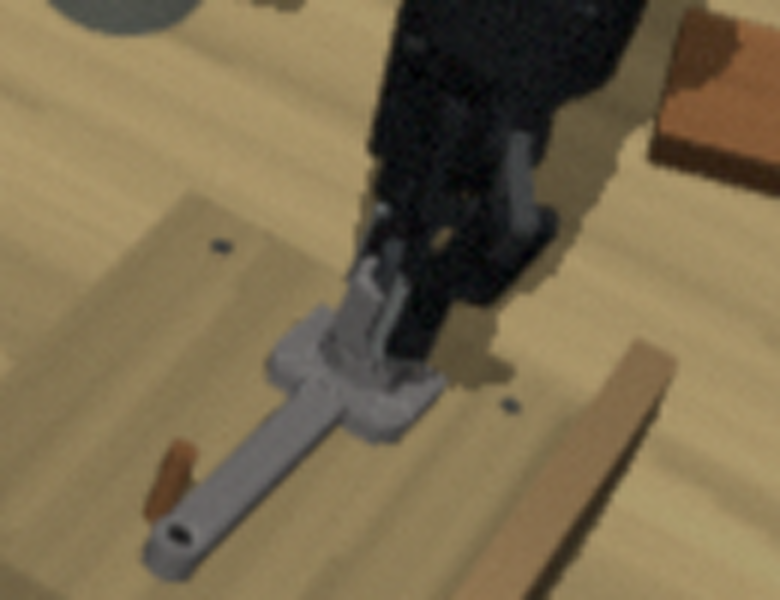

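The spanner stays against the dowel and the moment is 0.35 N m, which is the locknut drag. About 14–20° should remain.

Call:
jog_arm --rows '[{"xyz":[0,0,0],"delta_rot":[0,0,3],"fingers":1},{"xyz":[0,0,0],"delta_rot":[0,0,6],"fingers":1},{"xyz":[0,0,0],"delta_rot":[0,0,9],"fingers":1},{"xyz":[0,0,0],"delta_rot":[0,0,12],"fingers":1},{"xyz":[0,0,0],"delta_rot":[0,0,14],"fingers":1}]'

```text
clock: 16.25
tcp_pos: [0.5248, 0.2149, 0.0756]
orientation: [1.534, 2.195, 0.407]
contact_force: [2.2, 0.9, -0.3]
grip_width: 0.0282
```

Run:
```python
from ov import *
bf()
delta(bt(0,0,22),RBcw(9))
```

```text
t 16.25 board mm u,l,n [ 1.4  1.4 22.9] F uln [ 1.7  0.9 -1.4] M uln [0.05 0.41 0.32]
t 16.25 tcp [0.5248 0.2149 0.0756] F [ 2.2  0.9 -0.3] M [-0.11  0.41  0.3 ] w 0.0282
j [-0.2   0.46 -0.57  2.26  1.53  0.57 -1.71]
xyz cm [-0.08 -0.18  0.09] |0.2| rot deg [ 2.300e-01  3.000e-02 -6.004e+01]
```

Now at 69° with drag only. Small steps until the jam.

Call:
jog_arm --rows '[{"xyz":[0,0,0],"delta_rot":[0,0,1],"fingers":1},{"xyz":[0,0,0],"delta_rot":[0,0,2],"fingers":1},{"xyz":[0,0,0],"delta_rot":[0,0,3],"fingers":1},{"xyz":[0,0,0],"delta_rot":[0,0,4],"fingers":1},{"xyz":[0,0,0],"delta_rot":[0,0,5],"fingers":1}]'

```text
clock: 16.67
tcp_pos: [0.5249, 0.215, 0.0757]
orientation: [1.635, 2.133, 0.435]
contact_force: [1.1, 0.3, 0.1]
grip_width: 0.0285
```

Run:
```python
from ov import *
bf()
delta(bt(0,0,22),RBcw(9))
```

```text
t 16.67 board mm u,l,n [ 1.5  1.5 23. ] F uln [ 1.   0.3 -0.4] M uln [-0.02  0.4   0.3 ]
t 16.67 tcp [0.5249 0.215  0.0757] F [1.1 0.3 0.1] M [-0.16  0.4   0.25] w 0.0285
j [-0.2   0.46 -0.58  2.26  1.53  0.57 -1.8 ]
xyz cm [-0.1  -0.19  0.1 ] |0.2| rot deg [ 2.400e-01  2.000e-02 -6.509e+01]
```

Call:
jog_arm --rows '[{"xyz":[0,0,0],"delta_rot":[0,0,1],"fingers":1},{"xyz":[0,0,0],"delta_rot":[0,0,2],"fingers":1},{"xyz":[0,0,0],"delta_rot":[0,0,3],"fingers":1},{"xyz":[0,0,0],"delta_rot":[0,0,4],"fingers":1},{"xyz":[0,0,0],"delta_rot":[0,0,5],"fingers":1}]'

```text
clock: 17.08
tcp_pos: [0.5249, 0.215, 0.0757]
orientation: [1.734, 2.066, 0.462]
contact_force: [1.3, -0.6, -0.1]
grip_width: 0.0288
```

Run:
```python
from ov import *
bf()
delta(bt(0,0,22),RBcw(9))
overlay("m",tool=False,wins={"scene":(340,250)},W=130,Hh=100,k=6,board=False)
```

```text
t 17.08 board mm u,l,n [ 1.6  1.5 23. ] F uln [ 1.1 -0.6 -0.8] M uln [0.   0.39 0.37]
t 17.08 tcp [0.5249 0.215  0.0757] F [ 1.3 -0.6 -0.1] M [-0.17  0.39  0.32] w 0.0288
j [-0.19  0.46 -0.58  2.26  1.53  0.57 -1.89]
xyz cm [-0.11 -0.19  0.09] |0.2| rot deg [ 2.500e-01  2.000e-02 -7.019e+01]
```

View pics/m_scene.png

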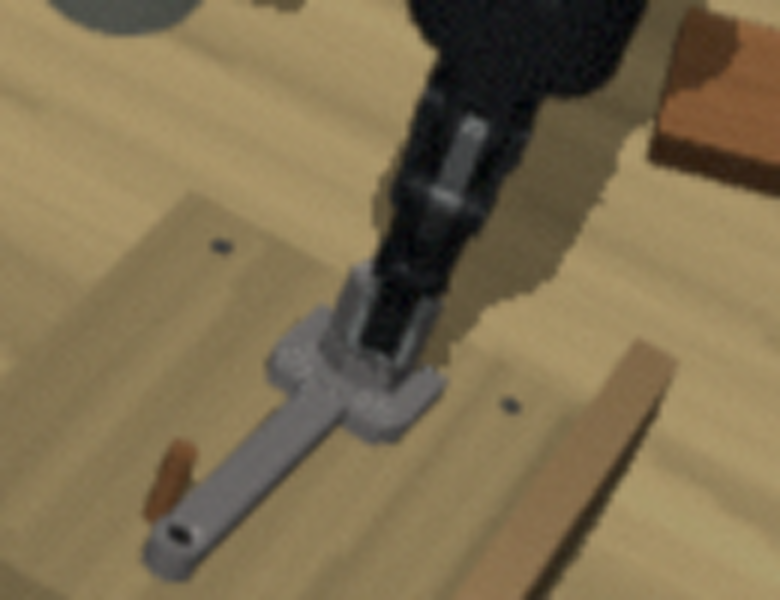

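The spanner is stopped by the dowel. With about 3.5° to the dowel and about 5.4° of jaw slack, the jam is due at about 78–80° in the board frame; I'm at 79°. Continuing gently.

Call:
jog_arm --rows '[{"xyz":[0,0,0],"delta_rot":[0,0,0.8],"fingers":1},{"xyz":[0,0,0],"delta_rot":[0,0,1.6],"fingers":1},{"xyz":[0,0,0],"delta_rot":[0,0,2.4],"fingers":1},{"xyz":[0,0,0],"delta_rot":[0,0,3.2],"fingers":1},{"xyz":[0,0,0],"delta_rot":[0,0,4],"fingers":1}]'

```text
clock: 17.55
tcp_pos: [0.525, 0.215, 0.0757]
orientation: [1.813, 2.009, 0.484]
contact_force: [1.7, 1.1, 0.2]
grip_width: 0.0284
```

Run:
```python
from ov import *
bf()
delta(bt(0,0,22),RBcw(9))
```

```text
t 17.55 board mm u,l,n [ 1.7  1.5 23. ] F uln [ 1.6  1.1 -0.7] M uln [0.04 0.35 0.71]
t 17.55 tcp [0.525  0.215  0.0757] F [1.7 1.1 0.2] M [-0.32  0.35  0.63] w 0.0284
j [-0.19  0.46 -0.58  2.26  1.53  0.57 -1.96]
xyz cm [-0.13 -0.19  0.09] |0.2| rot deg [ 2.60e-01  2.00e-02 -7.43e+01]
```

The moment has risen to 0.71, so it is jamming. One more small step to confirm.

Call:
jog_arm --rows '[{"xyz":[0,0,0],"delta_rot":[0,0,0.6],"fingers":1},{"xyz":[0,0,0],"delta_rot":[0,0,1.2],"fingers":1},{"xyz":[0,0,0],"delta_rot":[0,0,1.8],"fingers":1},{"xyz":[0,0,0],"delta_rot":[0,0,2],"fingers":1},{"xyz":[0,0,0],"delta_rot":[0,0,2],"fingers":1}]'

```text
clock: 17.97
tcp_pos: [0.525, 0.2151, 0.0758]
orientation: [1.851, 1.98, 0.494]
contact_force: [1.4, 0.4, -0.4]
grip_width: 0.0287
```

Run:
```python
from ov import *
bf()
delta(bt(0,0,22),RBcw(9))
```

```text
t 17.97 board mm u,l,n [ 1.7  1.5 23. ] F uln [ 1.   0.4 -1.1] M uln [0.05 0.28 0.75]
t 17.97 tcp [0.525  0.2151 0.0758] F [ 1.4  0.4 -0.4] M [-0.33  0.29  0.68] w 0.0287
j [-0.19  0.47 -0.59  2.26  1.53  0.57 -2.  ]
xyz cm [-0.14 -0.19  0.1 ] |0.2| rot deg [ 2.70e-01  2.00e-02 -7.63e+01]
```

Run:
```python
from ov import *
overlay("n",tool=False,wins={"scene":(340,250)},W=130,Hh=100,k=6,board=False)
bf()
```

```text
t 18.02 board mm u,l,n [ 1.8  1.5 23. ] F uln [ 1.2 -0.6 -1.8] M uln [-0.01  0.31  0.68]
```

View pics/n_scene.png

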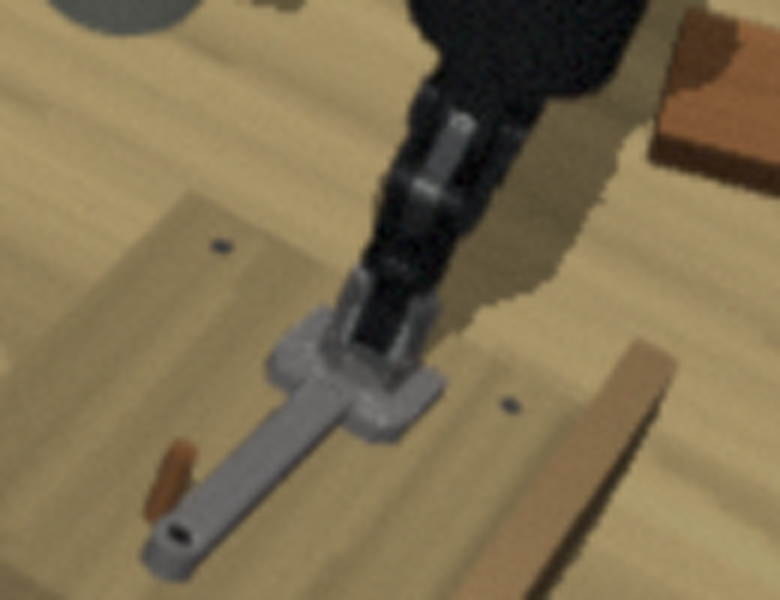

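The handle hasn't moved (hole still at (180,533)), and the moment has plateaued at twice the drag: the locknut is at its stop and the pads are just yielding. Opening and lifting off along the screw.

Call:
jog_arm --rows '[{"xyz":[0,0,0],"delta_rot":[0,0,0],"fingers":0.4},{"xyz":[0,0,0],"delta_rot":[0,0,0],"fingers":0.4},{"xyz":[0,0,0],"delta_rot":[0,0,0],"fingers":0.4},{"xyz":[0,0,0],"delta_rot":[0,0,0],"fingers":0.4},{"xyz":[0,0,-1],"delta_rot":[0,0,0],"fingers":0.4}]'

```text
clock: 18.43
tcp_pos: [0.5199, 0.2144, 0.0833]
orientation: [1.853, 1.98, 0.491]
contact_force: [-0.1, -0.8, 0.5]
grip_width: 0.0513
```

Call:
jog_arm --rows '[{"xyz":[0,0,-3],"delta_rot":[0,0,0],"fingers":0.4},{"xyz":[0,0,-6],"delta_rot":[0,0,0],"fingers":0.4},{"xyz":[0,0,-9],"delta_rot":[0,0,0],"fingers":0.4},{"xyz":[0,0,-12],"delta_rot":[0,0,0],"fingers":0.4},{"xyz":[0,0,-12],"delta_rot":[0,0,0],"fingers":0.4}]'

```text
clock: 18.85
tcp_pos: [0.4591, 0.2173, 0.1916]
orientation: [1.85, 1.978, 0.5]
contact_force: [0.9, -0.3, 0.8]
grip_width: 0.0512
```

Run:
```python
from ov import *
overlay("o",tool=False,wins={"scene":(340,250),"top":(150,130)},W=130,Hh=100,k=6,board=False)
bf()
delta(bt(68,0,110),RBcw(3))
```

```text
t 18.95 board mm u,l,n [  1.8   0.7 153. ] F uln [-0.1  0.2 -0. ] M uln [0.02 0.46 0.02]
t 18.95 tcp [0.4601 0.2153 0.1884] F [-0.   0.2 -0. ] M [0.01 0.46 0.03] w 0.0513
j [-0.12  0.15 -0.72  2.29  0.99  0.58 -1.56]
xyz cm [-0.61  6.57  4.33] |7.9| rot deg [  0.29   0.11 -82.38]
```

View pics/o_scene.png

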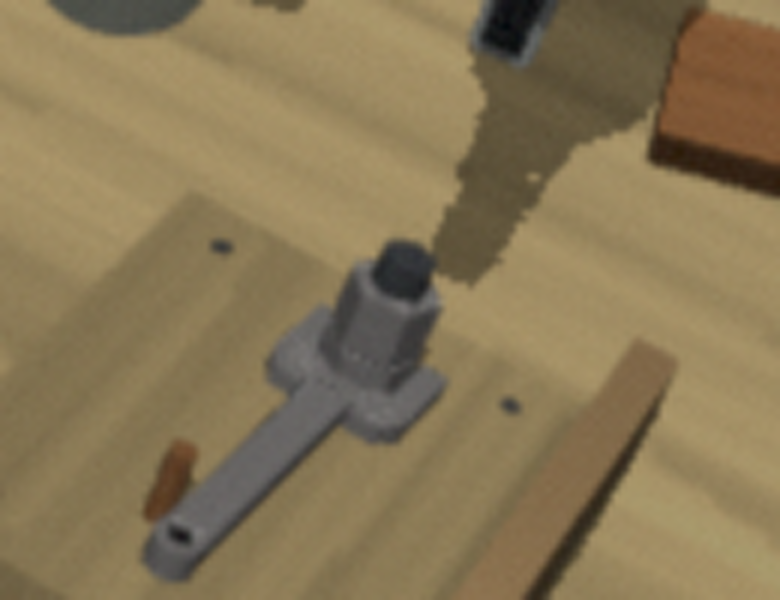

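View pics/o_top.png

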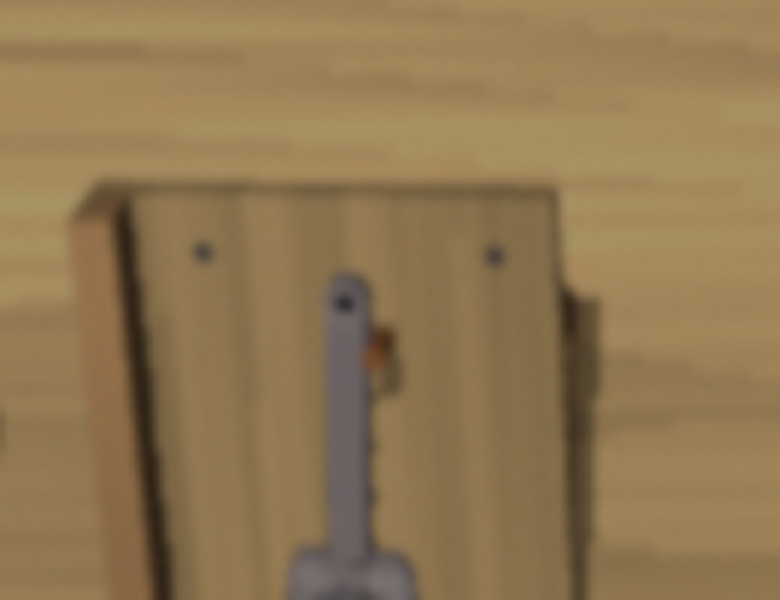

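Released. The spanner is still seated against the dowel, turned about 3.5°, and the locknut is clear of the gripper. Now back to the handle.

Call:
jog_arm --rows '[{"xyz":[0,1,0],"delta_rot":[0,0,-7],"fingers":0.4},{"xyz":[-0.1,2,0],"delta_rot":[0,0,-14],"fingers":0.4},{"xyz":[-0.2,3,0],"delta_rot":[0,0,-21],"fingers":0.4},{"xyz":[-0.3,4,0],"delta_rot":[0,0,-28],"fingers":0.4},{"xyz":[-0.4,5,0],"delta_rot":[0,0,-35],"fingers":0.4}]'

```text
clock: 19.37
tcp_pos: [0.5038, 0.2139, 0.2122]
orientation: [1.139, 2.391, 0.298]
contact_force: [1.0, -0.2, -0.5]
grip_width: 0.0516
```

Run:
```python
from ov import *
bf()
delta(bt(66,-4,110),RBcw(3.5))
```

```text
t 19.37 board mm u,l,n [ 51.6  -0.  151.7] F uln [ 0.6 -0.2 -1. ] M uln [0.   0.55 0.04]
t 19.37 tcp [0.5038 0.2139 0.2122] F [ 1.  -0.2 -0.5] M [-0.01  0.55  0.04] w 0.0516
j [-0.02  0.18 -0.75  2.19  0.92  0.61 -0.78]
xyz cm [-1.23  0.84  4.17] |4.4| rot deg [  0.1    0.09 -46.56]
```

Call:
jog_arm --rows '[{"xyz":[-0.3,0.2,1],"delta_rot":[0,0,-7],"fingers":0.4},{"xyz":[-0.6,0.4,2],"delta_rot":[0,0,-14],"fingers":0.4},{"xyz":[-0.9,0.6,3],"delta_rot":[0,0,-21],"fingers":0.4},{"xyz":[-1.2,0.8,4],"delta_rot":[0,0,-28],"fingers":0.4},{"xyz":[-1.2,0.8,4],"delta_rot":[0,0,-35],"fingers":0.4}]'

```text
clock: 19.78
tcp_pos: [0.5364, 0.2075, 0.1812]
orientation: [0.359, 2.598, 0.083]
contact_force: [-0.2, -0.2, 0.2]
grip_width: 0.0514
```

Run:
```python
from ov import *
bf()
delta(bt(66,-4,50),RBcw(3.5))
```

```text
t 19.78 board mm u,l,n [ 64.4  -5.8 108.5] F uln [-0.1 -0.2  0.3] M uln [-0.04  0.55  0.03]
t 19.78 tcp [0.5364 0.2075 0.1812] F [-0.2 -0.2  0.2] M [-0.04  0.56  0.01] w 0.0514
j [ 0.02  0.29 -0.76  2.17  1.07  0.61 -0.25]
xyz cm [-0.12  0.23  5.85] |5.9| rot deg [ -0.11  -0.11 -11.31]
```

Call:
jog_arm --rows '[{"xyz":[-0.1,0.2,1.5],"delta_rot":[0,0,-6],"fingers":0.4},{"xyz":[-0.1,0.2,3],"delta_rot":[0,0,-11.3],"fingers":0.4},{"xyz":[-0.1,0.2,4.5],"delta_rot":[0,0,-11.3],"fingers":0.4},{"xyz":[-0.1,0.2,5.8],"delta_rot":[0,0,-11.3],"fingers":0.4},{"xyz":[-0.1,0.2,5.8],"delta_rot":[0,0,-11.3],"fingers":0.4}]'

```text
clock: 20.2
tcp_pos: [0.5663, 0.2069, 0.1274]
orientation: [0.103, 2.624, 0.011]
contact_force: [-0.5, -0.2, -0.8]
grip_width: 0.0515
```

Run:
```python
from ov import *
for i in range(3): imaging.grab_frame("top")
bf()
delta(bt(66,-4,5),RBcw(3.5))
overlay("p",wins={"scene":(340,250),"top":(150,130)},W=130,Hh=100,k=6,zt=49,board=False,shift={"scene":(-1.4,2.5),"top":(-.25,-1.6)})
```

```text
t 20.35 board mm u,l,n [65.  -4.3 50. ] F uln [ 0.3 -0.   0.6] M uln [ 0.03  0.53 -0.01]
t 20.35 tcp [0.5662 0.2087 0.1308] F [-0.  -0.   0.6] M [0.04 0.53 0.01] w 0.0513
j [-0.02  0.42 -0.71  2.15  1.27  0.6  -0.21]
xyz cm [-0.12  0.04  4.5 ] |4.5| rot deg [-0.11 -0.21  0.  ]
```

View pics/p_scene.png

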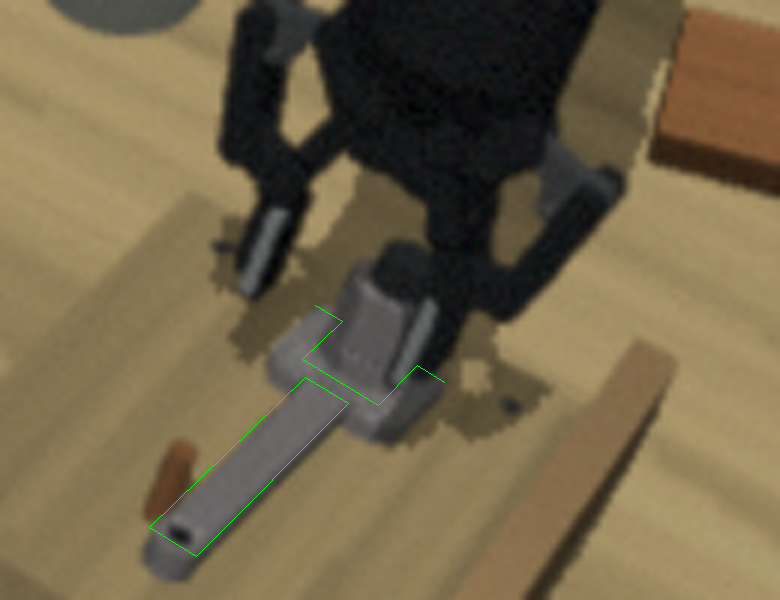

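View pics/p_top.png

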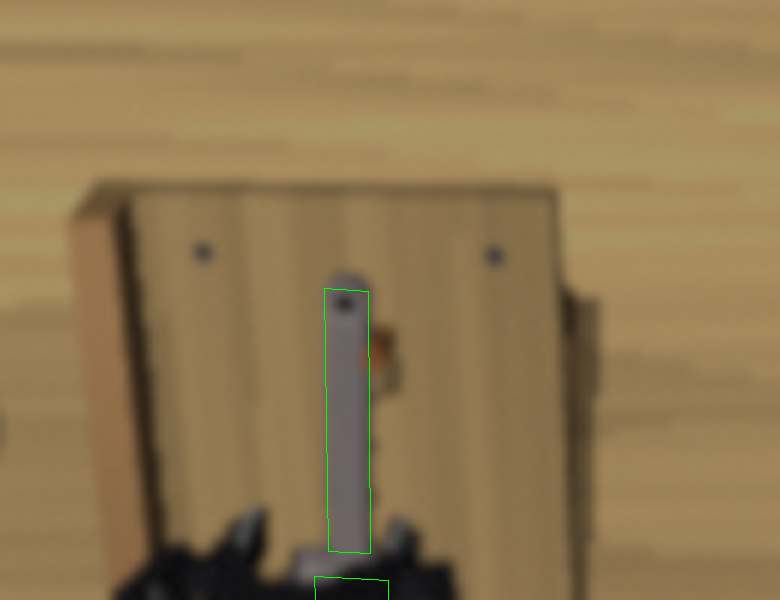

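The overlay of where the grasp will land matches the handle. Lowering and gripping.

Call:
jog_arm --rows '[{"xyz":[-0.1,0,1.2],"delta_rot":[-0.1,-0.2,0],"fingers":0.4},{"xyz":[-0.1,0,2.4],"delta_rot":[-0.1,-0.2,0],"fingers":0.4},{"xyz":[-0.1,0,3.5],"delta_rot":[-0.1,-0.2,0],"fingers":0.4},{"xyz":[-0.1,0,4.3],"delta_rot":[-0.1,-0.2,0],"fingers":0.4},{"xyz":[-0.1,0,4.4],"delta_rot":[-0.1,-0.2,0],"fingers":0.4}]'

```text
clock: 20.87
tcp_pos: [0.5895, 0.208, 0.0937]
orientation: [0.101, 2.615, 0.016]
contact_force: [0.4, -0.5, 0.0]
grip_width: 0.0511
```

Run:
```python
from ov import *
bf()
delta(bt(66,-4,5),RBcw(3.5))
```

```text
t 20.87 board mm u,l,n [66.6 -4.5  6.2] F uln [ 0.3 -0.5 -0.2] M uln [-0.01  0.51 -0.02]
t 20.87 tcp [0.5895 0.208  0.0937] F [ 0.4 -0.5  0. ] M [ 0.01  0.51 -0.02] w 0.0511
j [-0.05  0.51 -0.66  2.13  1.42  0.59 -0.32]
xyz cm [0.06 0.05 0.12] |0.1| rot deg [-0.01  0.07 -0.02]
```

Call:
jog_arm --rows '[{"xyz":[0,0,0.1],"delta_rot":[0,0,0],"fingers":1},{"xyz":[0,0,0.1],"delta_rot":[0,0,0],"fingers":1},{"xyz":[0,0,0.1],"delta_rot":[0,0,0],"fingers":1},{"xyz":[0,0,0.1],"delta_rot":[0,0,0],"fingers":1},{"xyz":[0,0,0.1],"delta_rot":[0,0,0],"fingers":1}]' --grip_force 80

```text
clock: 21.28
tcp_pos: [0.5898, 0.2088, 0.0937]
orientation: [0.1, 2.614, 0.017]
contact_force: [-3.8, 0.1, 5.9]
grip_width: 0.0148
```

Run:
```python
from ov import *
bf()
delta(bt(66,-4,5),RBcw(0))
```

```text
t 21.28 board mm u,l,n [66.8 -3.7  6.1] F uln [-0.3 -0.   7.1] M uln [ 0.08  0.61 -0.05]
t 21.28 tcp [0.5898 0.2088 0.0937] F [-3.8  0.1  5.9] M [ 0.11  0.61 -0.  ] w 0.0148
j [-0.05  0.51 -0.66  2.13  1.43  0.59 -0.33]
xyz cm [ 0.08 -0.03  0.11] |0.1| rot deg [ 0.05  0.12 -3.49]
```

Call:
jog_arm --rows '[{"xyz":[-0.2,0,-0.1],"delta_rot":[0,0,0],"fingers":1},{"xyz":[-0.5,0,-0.1],"delta_rot":[0,0,0],"fingers":1},{"xyz":[-0.9,0,-0.1],"delta_rot":[0,0,0],"fingers":1},{"xyz":[-1.3,0,-0.1],"delta_rot":[0,0,0],"fingers":1},{"xyz":[-1.7,0,-0.1],"delta_rot":[0,0,0],"fingers":1}]'

```text
clock: 21.7
tcp_pos: [0.5974, 0.2081, 0.0984]
orientation: [0.095, 2.626, 0.018]
contact_force: [-13.5, 2.7, -9.2]
grip_width: 0.0149
```

Run:
```python
from ov import *
bf()
overlay("q",wins={"scene":(340,250)},W=130,Hh=100,k=6,board=False,shift={"scene":(-1.4,2.5),"top":(-.25,-1.6)})
```

```text
t 21.70 board mm u,l,n [75.9 -4.3  6.3] F uln [-16.4   2.5  -1.2] M uln [ 0.47  3.89 -0.11]
```

View pics/q_scene.png

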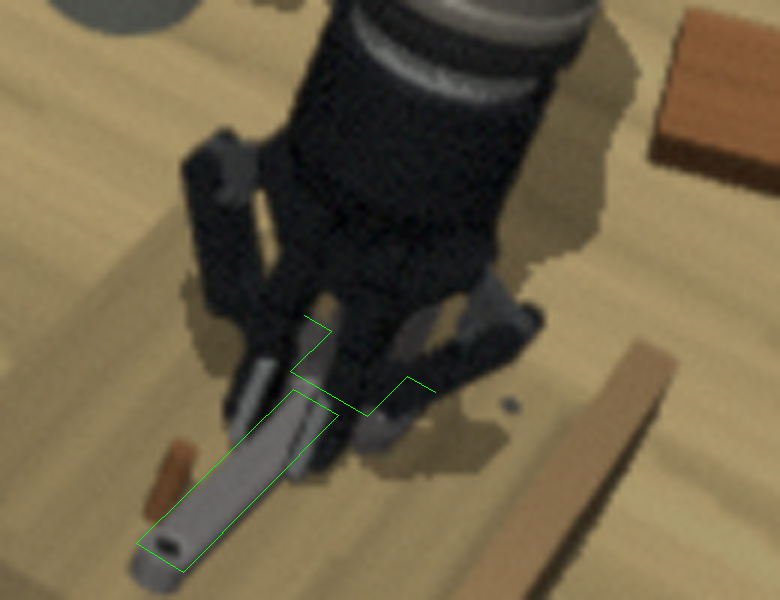

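Some binding (16 N), so I'll swing the handle a couple of degrees away from the dowel about the nut, then continue.

Call:
jog_arm --rows '[{"xyz":[0,0.1,-0.05],"delta_rot":[0,0,-1],"fingers":1},{"xyz":[0,0.25,-0.05],"delta_rot":[0,0,-2],"fingers":1},{"xyz":[-0.3,0.35,-0.05],"delta_rot":[0,0,-3],"fingers":1},{"xyz":[-0.6,0.35,-0.05],"delta_rot":[0,0,-3],"fingers":1},{"xyz":[-0.9,0.35,-0.05],"delta_rot":[0,0,-3],"fingers":1}]'

```text
clock: 22.17
tcp_pos: [0.6042, 0.2113, 0.1026]
orientation: [0.024, 2.63, 0.0]
contact_force: [-1.4, 1.0, -2.2]
grip_width: 0.0148
```

Run:
```python
from ov import *
bf()
delta(bt(66,-4,5),RBcw(0))
```

```text
t 22.17 board mm u,l,n [83.8 -1.   6.6] F uln [-2.3  1.  -1.2] M uln [ 0.14  0.91 -0.05]
t 22.17 tcp [0.6042 0.2113 0.1026] F [-1.4  1.  -2.2] M [0.16 0.91 0.03] w 0.0148
j [-0.03  0.51 -0.67  2.09  1.34  0.59 -0.16]
xyz cm [ 1.78 -0.31  0.18] |1.8| rot deg [ 0.18 -0.68 -0.21]
```

Call:
jog_arm --rows '[{"xyz":[-0.4,0,0],"delta_rot":[0,-0.7,0],"fingers":1},{"xyz":[-0.9,0.1,0],"delta_rot":[0,-0.7,0],"fingers":1},{"xyz":[-1.4,0.2,0],"delta_rot":[0,-0.7,0],"fingers":1},{"xyz":[-1.9,0.2,0],"delta_rot":[0,-0.7,0],"fingers":1},{"xyz":[-2.1,0.2,0],"delta_rot":[0,-0.7,0],"fingers":1}]'

```text
clock: 22.58
tcp_pos: [0.6242, 0.2128, 0.1139]
orientation: [0.026, 2.616, -0.0]
contact_force: [0.8, -0.5, -3.1]
grip_width: 0.0149
```

Run:
```python
from ov import *
bf()
overlay("s",wins={"scene":(340,250)},W=130,Hh=100,k=6,board=False,shift={"scene":(-1.4,2.5),"top":(-.25,-1.6)})
```

```text
t 22.58 board mm u,l,n [106.7   0.7   6.4] F uln [-0.9 -0.4 -3.1] M uln [-0.03  0.79  0.02]
```

View pics/s_scene.png

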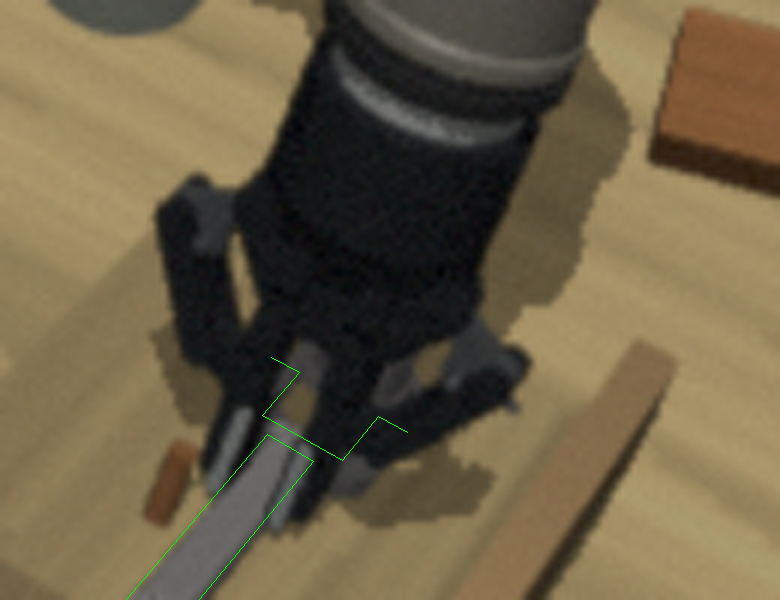

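Call:
jog_arm --rows '[{"xyz":[0,0,-1],"delta_rot":[0,0,0],"fingers":1},{"xyz":[0,0,-3],"delta_rot":[0,0,0],"fingers":1},{"xyz":[0,0,-6],"delta_rot":[0,0,0],"fingers":1},{"xyz":[0,0,-9],"delta_rot":[0,0,0],"fingers":1},{"xyz":[0,0,-12],"delta_rot":[0,0,0],"fingers":1}]'

```text
clock: 23.05
tcp_pos: [0.5629, 0.2131, 0.2182]
orientation: [0.026, 2.617, -0.001]
contact_force: [-0.0, -0.7, -1.2]
grip_width: 0.0149
```

Run:
```python
from ov import *
for i in range(3): imaging.grab_frame("top")
bf()
overlay("t",shift={"scene":(-1.4,2.5),"top":(-.25,-1.6)})
delta([.58,.21,.33],Rtool(40))
```

```text
t 23.20 board mm u,l,n [108.    1.  128.3] F uln [-2.  -0.1 -2.4] M uln [-0.03  0.81  0.  ]
t 23.30 tcp [0.5642 0.2123 0.217 ] F [-0.1 -0.6 -4. ] M [ 0.04  0.86 -0.01] w 0.0150
j [ 0.09  0.28 -0.82  2.08  0.97  0.66  0.15]
xyz cm [-7.04 -0.16 -8.98] |11.4| rot deg [13.04 28.15 47.66]
```

View pics/t_scene.png

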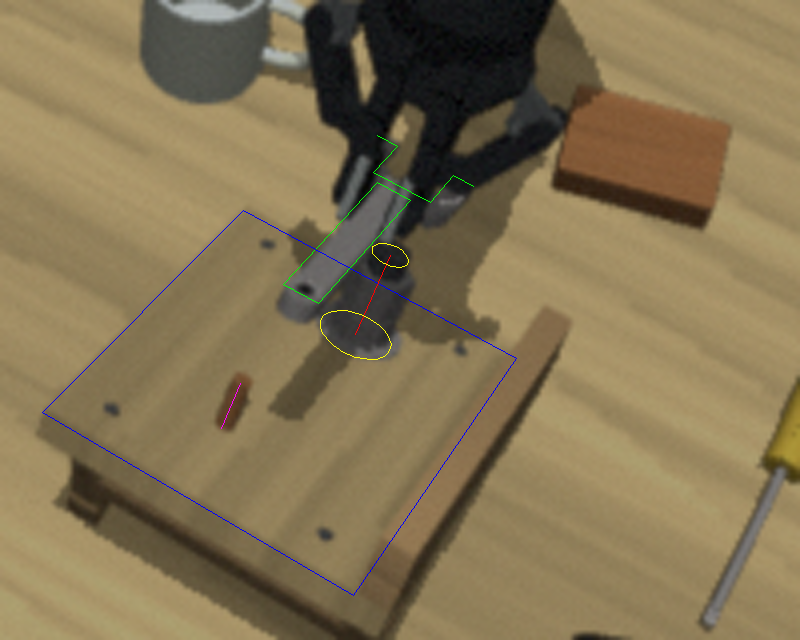

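View pics/t_top.png

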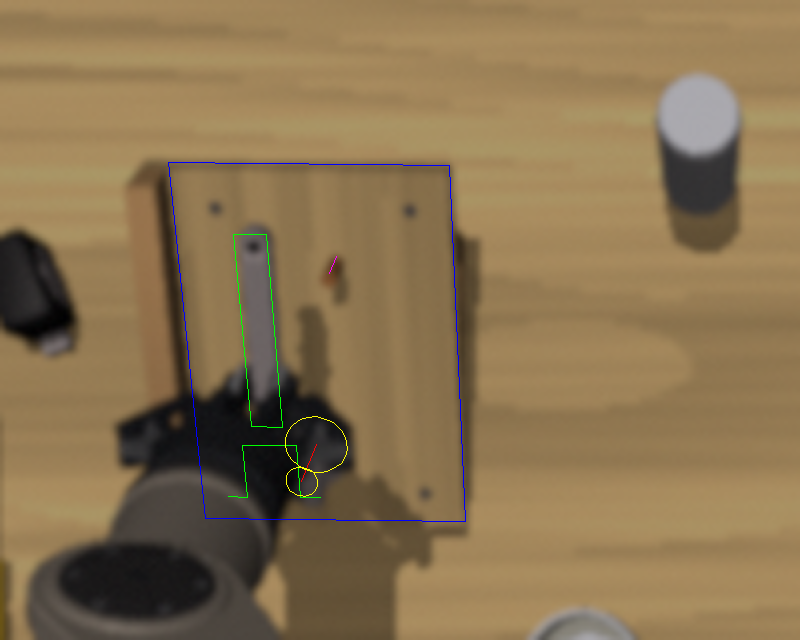

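The spanner is off and in the hand, and the stand looks unchanged. I'll return to the tray along the reversed path.

Call:
jog_arm --rows '[{"xyz":[-1,0,-2],"delta_rot":[1.6,3.4,5.8],"fingers":1},{"xyz":[-2,0,-4],"delta_rot":[3.2,6.8,11.6],"fingers":1},{"xyz":[-3,0,-5.5],"delta_rot":[4.8,10.2,17.4],"fingers":1},{"xyz":[-4,0,-7],"delta_rot":[6.4,13.6,23.2],"fingers":1},{"xyz":[-5,0,-8],"delta_rot":[8,17,29],"fingers":1}]'

```text
clock: 23.72
tcp_pos: [0.5674, 0.2118, 0.3114]
orientation: [0.798, 2.822, -0.004]
contact_force: [0.7, 0.7, -3.8]
grip_width: 0.0146
```

Run:
```python
from ov import *
delta([.57,.18,.33],Rtool(40))
```

```text
t 23.72 tcp [0.5674 0.2118 0.3114] F [ 0.7  0.7 -3.8] M [0.12 0.22 0.07] w 0.0146
j [ 0.14  0.32 -0.85  1.72  0.46  1.12  0.17]
xyz cm [-2.23 -2.48 -1.59] |3.7| rot deg [ 4.95 10.95 18.37]
```

Call:
jog_arm --rows '[{"xyz":[-0.5,-0.5,-0.5],"delta_rot":[1.6,3.6,6],"fingers":1},{"xyz":[-1,-1,-1],"delta_rot":[3.3,7.2,12],"fingers":1},{"xyz":[-1.6,-1.8,-1.6],"delta_rot":[5,11,18.4],"fingers":1},{"xyz":[-2.2,-2.5,-1.6],"delta_rot":[5,11,18.4],"fingers":1},{"xyz":[-2.2,-2.5,-1.6],"delta_rot":[5,11,18.4],"fingers":1}]'

```text
clock: 24.13
tcp_pos: [0.5717, 0.1759, 0.3278]
orientation: [-1.334, -2.843, 0.006]
contact_force: [1.4, -0.3, -3.7]
grip_width: 0.0149
```

Run:
```python
from ov import *
delta([.53,.04,.33],Rtool(5))
```

```text
t 24.13 tcp [0.5717 0.1759 0.3278] F [ 1.4 -0.3 -3.7] M [-0.07 -0.01  0.02] w 0.0149
j [ 0.19  0.38 -0.79  1.58  0.28  1.3   0.05]
xyz cm [ -7.78 -11.89  -0.17] |14.2| rot deg [-0.19  0.1  34.73]
```

Call:
jog_arm --rows '[{"xyz":[-1.6,-2.4,0],"delta_rot":[0,0,7],"fingers":1},{"xyz":[-3.2,-4.8,0],"delta_rot":[0,0,14],"fingers":1},{"xyz":[-4.8,-7.2,0],"delta_rot":[0,0,21],"fingers":1},{"xyz":[-6.4,-9.6,0],"delta_rot":[0,0,28],"fingers":1},{"xyz":[-7.8,-11.9,0],"delta_rot":[0,0,34.7],"fingers":1}]'

```text
clock: 24.55
tcp_pos: [0.5286, 0.0385, 0.3268]
orientation: [2.123, 2.314, -0.009]
contact_force: [0.5, -0.3, -2.5]
grip_width: 0.0151
```

Run:
```python
from ov import *
delta([.5,-.1,.32],Rtool(-30))
```

```text
t 24.55 tcp [0.5286 0.0385 0.3268] F [ 0.5 -0.3 -2.5] M [-0.04 -0.    0.01] w 0.0151
j [ 0.38  0.22 -0.67  1.74  0.15  1.23 -0.24]
xyz cm [-13.55  -4.04   0.76] |14.2| rot deg [-0.1   0.33 34.91]
```

Call:
jog_arm --rows '[{"xyz":[-2.7,-0.8,0],"delta_rot":[0,0,7],"fingers":1},{"xyz":[-5.4,-1.6,0],"delta_rot":[0,0,14],"fingers":1},{"xyz":[-8.1,-2.4,0],"delta_rot":[0,0,21],"fingers":1},{"xyz":[-10.8,-3.2,0],"delta_rot":[0,0.3,28],"fingers":1},{"xyz":[-13.5,-4,0],"delta_rot":[0,0.3,35],"fingers":1}]'

```text
clock: 24.97
tcp_pos: [0.499, -0.1002, 0.3263]
orientation: [2.723, 1.566, -0.006]
contact_force: [1.3, -0.8, -2.6]
grip_width: 0.0153
```

Run:
```python
from ov import *
delta([.495,-.24,.32],Rtool(-65))
```

```text
t 24.97 tcp [ 0.499  -0.1002  0.3263] F [ 1.3 -0.8 -2.6] M [-0.05 -0.05  0.02] w 0.0153
j [ 0.53  0.16 -0.51  1.79  0.08  1.21 -0.53]
xyz cm [-12.28   6.69   0.66] |14.0| rot deg [-2.000e-02  2.000e-01  3.481e+01]
```

Call:
jog_arm --rows '[{"xyz":[-2.5,1.3,0],"delta_rot":[0,0.2,7],"fingers":1},{"xyz":[-5,2.7,0],"delta_rot":[0,0.2,14],"fingers":1},{"xyz":[-7.5,4,0],"delta_rot":[0,0.2,21],"fingers":1},{"xyz":[-10,5.4,0],"delta_rot":[0,0.2,28],"fingers":1},{"xyz":[-12.3,6.7,0],"delta_rot":[0,0.2,34.8],"fingers":1}]'

```text
clock: 25.38
tcp_pos: [0.494, -0.2411, 0.3252]
orientation: [3.067, 0.677, -0.004]
contact_force: [0.8, 0.9, -3.1]
grip_width: 0.015
```

Run:
```python
from ov import *
delta([.495,-.318,.25],Rtool(-99))
```

```text
t 25.38 tcp [ 0.494  -0.2411  0.3252] F [ 0.8  0.9 -3.1] M [ 0.01 -0.04 -0.01] w 0.0150
j [ 0.63  0.22 -0.34  1.72  0.08  1.22 -0.87]
xyz cm [-3.13  7.02  7.53] |10.8| rot deg [ 0.07  0.13 33.88]
```

Call:
jog_arm --rows '[{"xyz":[-0.8,1.5,1.5],"delta_rot":[0,0.1,7],"fingers":1},{"xyz":[-1.6,3,3],"delta_rot":[0,0.1,14],"fingers":1},{"xyz":[-2.4,4.5,4.5],"delta_rot":[0,0.1,21],"fingers":1},{"xyz":[-3.1,6,6],"delta_rot":[0,0.1,28],"fingers":1},{"xyz":[-3.1,7,7.5],"delta_rot":[0,0.1,33.9],"fingers":1}]'

```text
clock: 25.8
tcp_pos: [0.4933, -0.3192, 0.2481]
orientation: [3.128, -0.253, -0.004]
contact_force: [-0.5, -0.5, -2.2]
grip_width: 0.015
```

Run:
```python
from ov import *
delta([.495,-.319,.06],Rtool(-99))
```

```text
t 25.80 tcp [ 0.4933 -0.3192  0.2481] F [-0.5 -0.5 -2.2] M [-0.01  0.02  0.04] w 0.0150
j [ 0.63  0.33 -0.21  1.74  0.08  1.08 -1.34]
xyz cm [ 0.21 -0.12 18.81] |18.8| rot deg [ 0.22  0.14 -0.26]
```

Call:
jog_arm --rows '[{"xyz":[0.2,-0.1,4],"delta_rot":[0.2,0.1,-0.3],"fingers":1},{"xyz":[0.2,-0.1,8],"delta_rot":[0.2,0.1,-0.3],"fingers":1},{"xyz":[0.2,-0.1,12],"delta_rot":[0.2,0.1,-0.3],"fingers":1},{"xyz":[0.2,-0.1,15.5],"delta_rot":[0.2,0.1,-0.3],"fingers":1},{"xyz":[0.2,-0.1,17],"delta_rot":[0.2,0.1,-0.3],"fingers":1}]'

```text
clock: 26.22
tcp_pos: [0.4912, -0.316, 0.0721]
orientation: [-3.13, 0.237, 0.013]
contact_force: [-0.5, -0.6, -2.7]
grip_width: 0.015
```

Run:
```python
from ov import *
for i in range(2): imaging.grab_frame("top")
delta([.495,-.319,.015],Rtool(-99))
overlay("v",wins={"scene":(150,140)},W=130,Hh=100,k=6,board=False,shift={"scene":(1.4,2.1)},zt=5.5)
```

```text
t 26.32 tcp [ 0.4919 -0.3163  0.0737] F [-0.1 -0.2 -2.4] M [ 0.09 -0.03  0.  ] w 0.0149
j [ 0.61  0.53 -0.19  1.88  0.14  0.75 -1.38]
xyz cm [0.4  0.23 5.87] |5.9| rot deg [-0.13  0.49  0.31]
```

View pics/v_scene.png

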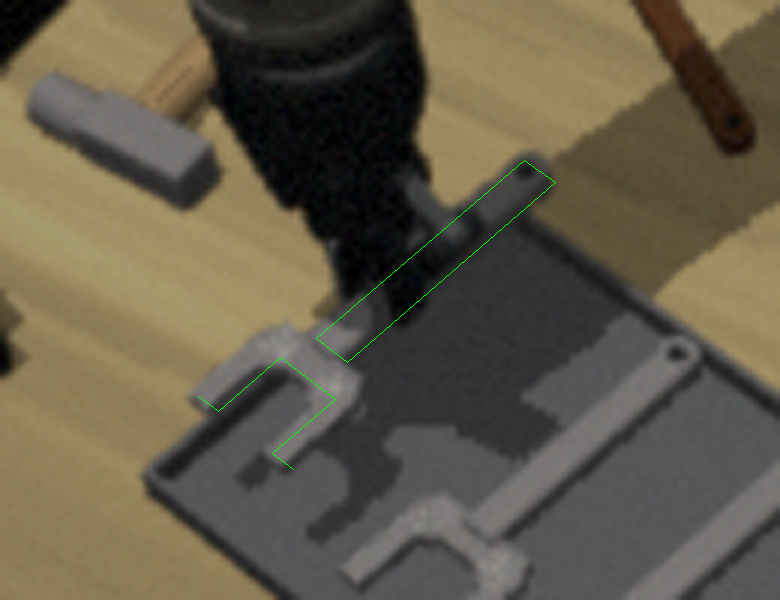

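The held spanner matches its expected pose within about 1 px, inside the tray outline. Lowering.

Call:
jog_arm --rows '[{"xyz":[0.4,0.2,1.5],"delta_rot":[-0.1,0.5,0.3],"fingers":1},{"xyz":[0.4,0.2,3],"delta_rot":[-0.1,0.5,0.3],"fingers":1},{"xyz":[0.4,0.2,4.2],"delta_rot":[-0.1,0.5,0.3],"fingers":1},{"xyz":[0.4,0.2,5.2],"delta_rot":[-0.1,0.5,0.3],"fingers":1},{"xyz":[0.4,0.2,5.5],"delta_rot":[-0.1,0.5,0.3],"fingers":1}]'

```text
clock: 26.78
tcp_pos: [0.4969, -0.3196, 0.0207]
orientation: [3.131, -0.246, 0.006]
contact_force: [-0.3, 0.3, -2.3]
grip_width: 0.0148
```

Run:
```python
from ov import *
delta([.495,-.319,.010],Rtool(-99))
```

```text
t 26.78 tcp [ 0.4969 -0.3196  0.0207] F [-0.3  0.3 -2.3] M [ 0.03  0.01 -0.03] w 0.0148
j [ 0.6   0.62 -0.17  1.9   0.17  0.64 -1.41]
xyz cm [-0.2  -0.03  1.07] |1.1| rot deg [ 0.05 -0.21  0.01]
```

Call:
jog_arm --rows '[{"xyz":[-0.2,0,0.3],"delta_rot":[0,-0.2,0],"fingers":1},{"xyz":[-0.2,0,0.6],"delta_rot":[0,-0.2,0],"fingers":1},{"xyz":[-0.2,0,0.8],"delta_rot":[0,-0.2,0],"fingers":1},{"xyz":[-0.2,0,1.0],"delta_rot":[0,-0.2,0],"fingers":1},{"xyz":[-0.2,0,1.0],"delta_rot":[0,-0.2,0],"fingers":1}]'

```text
clock: 27.2
tcp_pos: [0.495, -0.3193, 0.0106]
orientation: [3.131, -0.246, 0.001]
contact_force: [-0.5, 0.5, -3.1]
grip_width: 0.0147
```

Run:
```python
from ov import *
delta([.495,-.319,.010],Rtool(-99))
```

```text
t 27.20 tcp [ 0.495  -0.3193  0.0106] F [-0.5  0.5 -3.1] M [ 0.01 -0.02  0.04] w 0.0147
j [ 0.6   0.63 -0.17  1.9   0.17  0.62 -1.41]
xyz cm [-0.01 -0.03  0.06] |0.1| rot deg [ 0.05 -0.02  0.02]
```

Call:
jog_arm --rows '[{"xyz":[0,0,0.05],"delta_rot":[0,0,0],"fingers":1},{"xyz":[0,0,0.1],"delta_rot":[0,0,0],"fingers":1},{"xyz":[0,0,0.15],"delta_rot":[0,0,0],"fingers":1},{"xyz":[0,0,0.2],"delta_rot":[0,0,0],"fingers":1},{"xyz":[0,0,0.2],"delta_rot":[0,0,0],"fingers":1}]'

```text
clock: 27.62
tcp_pos: [0.4953, -0.3195, 0.01]
orientation: [3.131, -0.246, 0.001]
contact_force: [-3.2, 2.4, 9.8]
grip_width: 0.0148
```

Run:
```python
from ov import *
delta([.495,-.319,.010],Rtool(-99))
```

```text
t 27.62 tcp [ 0.4953 -0.3195  0.01  ] F [-3.2  2.4  9.8] M [ 0.45  0.75 -0.04] w 0.0148
j [ 0.6   0.63 -0.17  1.9   0.17  0.62 -1.41]
xyz cm [-0.03 -0.04 -0.  ] |0.1| rot deg [ 0.08 -0.05  0.  ]
```

On the tray floor (contact at TCP z = 10 mm). Releasing to half open, because of the near wall, and lifting.

Call:
jog_arm --rows '[{"xyz":[0,0,0],"delta_rot":[0,0,0],"fingers":0.55},{"xyz":[0,0,0],"delta_rot":[0,0,0],"fingers":0.55},{"xyz":[0,0,0],"delta_rot":[0,0,0],"fingers":0.55},{"xyz":[0,0,0],"delta_rot":[0,0,0],"fingers":0.55},{"xyz":[0,0,0],"delta_rot":[0,0,0],"fingers":0.55}]'

```text
clock: 28.03
tcp_pos: [0.4954, -0.3195, 0.01]
orientation: [3.13, -0.246, 0.001]
contact_force: [0.0, -0.4, 0.5]
grip_width: 0.0386
```

Call:
jog_arm --rows '[{"xyz":[0,0,-3],"delta_rot":[0,0,0],"fingers":0.55},{"xyz":[0,0,-7],"delta_rot":[0,0,0],"fingers":0.55},{"xyz":[0,0,-11],"delta_rot":[0,0,0],"fingers":0.55},{"xyz":[0,0,-15],"delta_rot":[0,0,0],"fingers":0.55},{"xyz":[0,0,-19],"delta_rot":[0,0,0],"fingers":0.55}]'

```text
clock: 28.45
tcp_pos: [0.4949, -0.319, 0.2018]
orientation: [3.131, -0.246, 0.001]
contact_force: [0.7, -0.6, 0.1]
grip_width: 0.0385
```

Call:
jog_arm --rows '[{"xyz":[-4,0,-4],"delta_rot":[0,0,0],"fingers":0.55},{"xyz":[-8,0,-6],"delta_rot":[0,0,0],"fingers":0.55},{"xyz":[-10,0,-8],"delta_rot":[0,0,0],"fingers":0.55},{"xyz":[-10,0,-8],"delta_rot":[0,0,0],"fingers":0.55},{"xyz":[-10,0,-8],"delta_rot":[0,0,0],"fingers":0.55}]'

```text
clock: 28.87
tcp_pos: [0.3952, -0.3041, 0.2839]
orientation: [3.128, -0.249, 0.006]
contact_force: [-0.0, 0.4, -0.7]
grip_width: 0.0384
```

Run:
```python
from ov import *
for i in range(3): imaging.grab_frame("top")
o=r.get_obs(); print(o["clock"],o["tcp_pos"],o["contact_force"])
f=imaging.grab_frame("scene"); cv2.imwrite("pics/w_scene.png",f); cv2.imwrite("pics/w_tray.png",cv2.resize(f[150:280,160:310],None,fx=4.5,fy=4.5,interpolation=cv2.INTER_CUBIC))
cv2.imwrite("pics/w_st.png",cv2.resize(f[275:400,310:460],None,fx=5,fy=5,interpolation=cv2.INTER_CUBIC))
cv2.imwrite("pics/w_top.png",imaging.grab_frame("top"))
```

```text
29.0167 [ 0.39667047 -0.30289867  0.28073003] [ 0.19772338 -0.00518533  0.25109059]
```

View pics/w_tray.png

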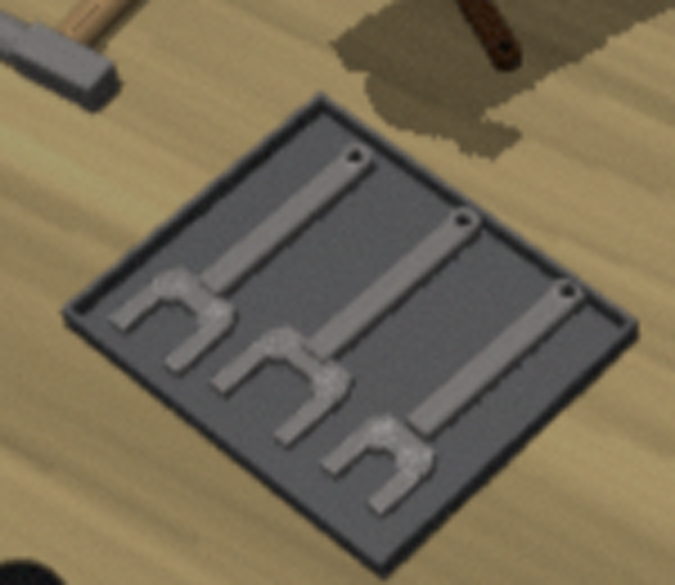

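View pics/w_st.png

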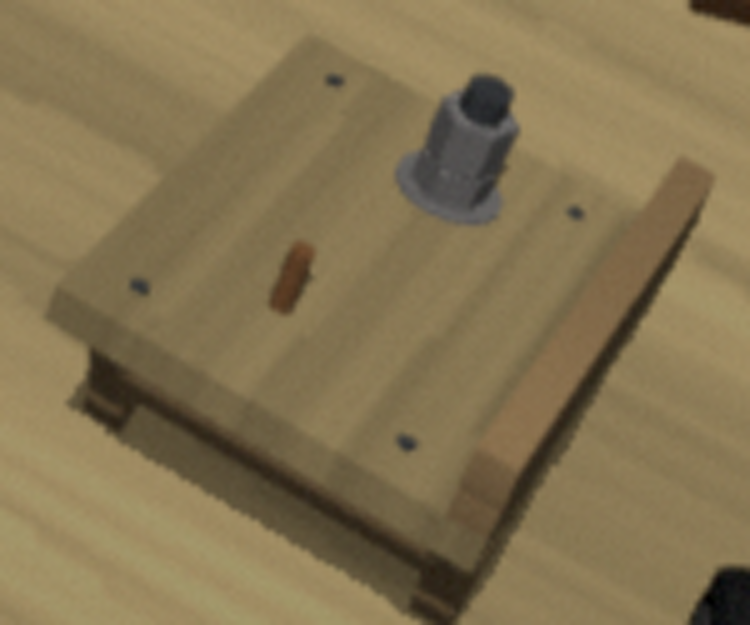

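View pics/w_top.png

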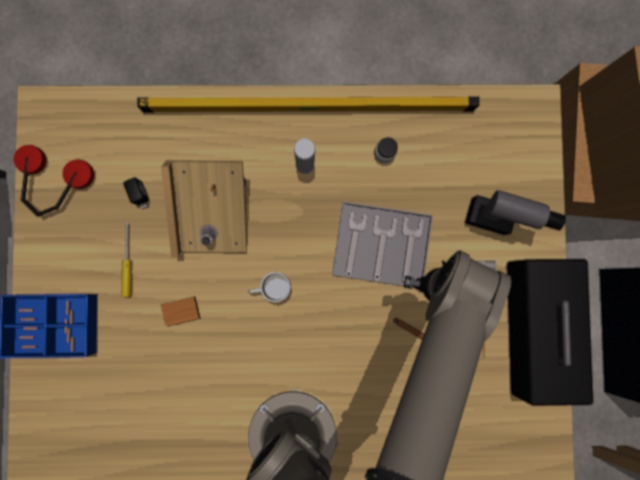

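Run:
```python
from ov import *
f=imaging.grab_frame("scene")
k=14; a,b=384,284
img=cv2.resize(f[b:b+42,a:a+40],None,fx=k,fy=k,interpolation=cv2.INTER_CUBIC)
ref=img.copy()
# shift from washer/screw top fit
sh=np.array([407.5,293.1])-proj("scene",bt(0,0,55))[0]
def hexa(ang,z,c,im):
    pts=[bt(17.32*np.cos(np.radians(t-ang)),17.32*np.sin(np.radians(t-ang)),z) for t in range(0,360,60)]
    cv2.polylines(im,[((proj("scene",pts)+sh-[a,b]+.5)*k).astype(int)],True,c,1)
hexa(18,42,(0,255,0),img); hexa(18,18,(0,255,0),img); hexa(7,16,(0,0,255),img); hexa(7,0,(0,0,255),img)
cv2.imwrite("pics/x.png",np.hstack([ref,img])[:, :].copy() if False else cv2.resize(np.hstack([ref,img]),(800,420)))
```

```text
(no output)
```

View pics/x.png

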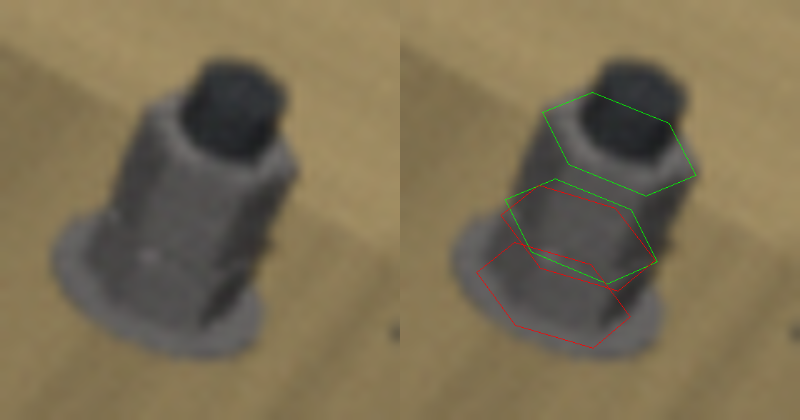

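The final view shows the spanner flat in its original place in the tray (hole at the same pixel as at the start). Both nuts' facets are consistent with a tight locknut and a lower nut only a few degrees off. The bystanders have not moved. Handing in.

```bash
python3 -c "
from bench import r
print(r.hand_in())"
```

```text
the job is handed in; nothing more can be done
None
```

I put the fitting spanner on the lower nut, turned the locknut clockwise until it jammed, and laid the spanner back in the tray. The job is handed in, at about 29 s of the 72 s allowed; no verdict is reported.

**What I did:** The fitting spanner was the right-hand one in the tray. I slid it down the board onto the lower nut until it stopped, handle up the slope and dowel on its right. Then I gripped the locknut on its flats and turned it until it would go no further. I drew the spanner off up the slope and laid it down where it had been.

**What the last checks showed:**
- **Locknut tight:** the turning moment held at about 0.35 N m, then rose to about 0.75 N m. By then I had turned the tool to about 79–85° from the board's zero. Allowing for the handle swing and jaw slack, that fits the 1.2 rad stop.
- **Spanner on the nut:** in the images the handle stayed still against the dowel throughout the tightening.
- **Spanner in the tray:** the last image shows it flat, with its hole at the same pixel as at the start. The gripper was clear of everything.
- **Bystanders:** they look unmoved in the top view, compared by eye.

**What disagreed or was uncertain:**
- **Camera calibration:** the two cameras disagreed by a few millimetres. I corrected for this with the spanner in the hand and by feeling for contact.
- **Pulling the spanner off:** it bound briefly at about 16 N, and came free when I swung the handle away from the dowel.
- **Nut angles:** I could only judge these roughly in the images. The locknut overlay was a few pixels off. My estimate for the lower nut is under 10°, inside the 20° limit, but I did not measure it directly.

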